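# Latch the dish carrier to the warming stage

## Robot

A 6-joint arm with a two-finger parallel gripper is mounted at the origin on the work surface. World frame = base frame: x ahead of the robot, y to its left, z up, the work surface at z = 0. Lengths are in mm, angles in rad, forces in N, time in s.
With the tool pointing down it reaches from about 350 to 975 mm from the base axis. Payload 7.1 kg.
Tool frame: the origin (TCP) lies between the finger pads; the fingertips stand 19 mm ahead of it and the grasp point (between the pads) is the TCP; z points along the fingers, y is the line along which they close (so a half turn about z gives the same grasp; the last joint's range is limited). The gripper opens to 88 mm and grips with 3 to 60 N. Pads are 20 mm wide; open, the fingers measure 115 mm over their backs; the gripper's body (75 mm by 178 mm) begins 61 mm behind the grasp point.
Start: joints at [1.215, 0.423, 1.63, -0, 1.089, -0.019], TCP at [206.511, 589.88, 207.875] pointing down, gripper open.
Joint ranges: [-3, 3], [-0.9, 2.11], [0.09, 2.58], [-1.31, 4.45], [0.11, 2.69], [-2.54, 2.54]. Speed limits (rad/s): [2.39, 2.39, 3.01, 3.14, 3.14, 3.14].

## Interface

Orientations are given as a rotation vector (axis times angle).
In Python, from workcell import ctrl gives the robot as it stands.
- The arm moves only by the tool arm_command, never from a script. Its argument "series" is a list of rows, each an object with "linear": the shift along the tool's x, y, z in m, a list of three; "turn": the turn about the tool's z in rad. A call has 1 to 10 rows; each row shifts and turns the commanded pose from where the row before left it, along the tool's axes as they then stand; what a row does not reach is not made up. A row lasts 1/10 s, in which the tool goes at most 50 mm and 8.59 degrees, less where a joint would pass 70% of its speed; a pose out of reach is approached as far as the arm can. A call with a gripper value outside its range is refused whole. "jaw" is the opening, from -1 (shut) to 1 (fully open), set as the call begins (left out, the last holds). The fingers move at their own pace and stop on an object; the grip force is fixed at half the most. Time passes only in rows, so rows that do not move let the fingers close. It gives the time, the measured TCP pose, the force, the opening and the grip force at its end, in the units of the state.
- ctrl.get_obs(): the state, without advancing time (a new reading comes with each control period).
- ctrl.get_image(name): name is "scene" or "top"; returns a dict with "frame" (480x640x3 uint8, blue, green, red), "fx", "fy", "cx", "cy" (pixels), "rvec" (rotation vector, rad) and "tvec" (3), from world to camera coordinates, as OpenCV has them. Camera axes: x right, y down, z forward; pixel columns grow to the right and rows downward; lengths in mm; the calibration is good to about 2 mm. A picture is of the moment at which its call begins. There is no depth.
- ctrl.close_job(): hands the job in; it is judged then, once.
The state is a dict: "t": time; "qpos": joint angles; "qvel": joint speeds; "joint_torque": joint torques, N m; "ee_pos": TCP position; "orientation": TCP orientation; "ft_force": force on the tool from outside, world axes, zero at the start; "moment": the same for the moment, N m; "width": finger opening in mm; "grasp_force": force on a finger pad.
Only numpy, scipy, OpenCV 4.12 (cv2) and the standard library are available. Lean on these libraries where they do the work, as an engineer would, in place of code of your own. Each camera call takes 0.05 s, during which the arm holds its last target. There are 200 camera calls.

## Task

Take the yellow latch plate from its tray and fasten it on the rail of the black warming stage: tilt its oblong eye past the wide head of the T-stud, draw it along until the eye meets the stud's neck, level it under the head, then move it back until the lug under its tail drops into the pocket and the plate lies flat on the rail. Work gently, never pressing the plate or the gripper on the stage with more than light finger force (25 N at most), let go of it at the end, and leave the dish, the vial and the tube rack where they are.

Things in the scene. Friction and masses are not known exactly. Their poses are not given: they have to be found in the camera images.
- latch: Loose yellow latch plate, 150 g, 124.5 mm long (x), 36 wide, 5 thick, level on 8 mm cradle bars in the tray. Origin: centre of its oblong eye, on the underside; x points from eye to tail, z up. The through eye is 31 mm long (x), 17 wide (y). The nose bar beyond it spans x = -24.5 to -15.5 mm; the tail ends at x = +100.
- grip (a point): On the latch plate's blue upright grip tab: 60 mm from the eye's centre towards the tail, 27 mm above the plate's underside; axes as latch. The tab is 30 mm long (x), 12 thick (y), and reaches from the plate's top face to 12 mm above this point; 25 mm and more is free either side of it.
- lug (a point): Centre of the bottom of the steel lug under the plate's tail: 80 mm from the eye's centre, 6 mm below the plate's underside. The lug is 12 mm long (x), 10 wide (y); axes as latch.
- stage: Fixed black warming stage, 260 (x) by 220 (y) by 18 mm; origin at the centre of its underside, x from stud to pocket, z up. On it an aluminium rail, x = -110 to +50 mm, 50 wide, flat top at z = 38, and two fixed dishes at x = 60, y = +-65, tops at z = 37.5. The T-stud belongs to the stage. Latched, the plate lies flat on the rail, its x along the stage's x, eye centre at x = -57 mm.
- slot_mid (a point): Middle of the stud's slot on the rail's top face, at x = -55, y = 0, z = 38 mm of the stage; axes as stage. The steel T-stud is clamped up to 7.5 mm either way of this point along x (not measured: it must be seen or felt), exactly on it in y. Its round neck is 8 mm thick. The clamp holds to about 80 N; stage and stud are rigid.
- head_mid (a point): 16 mm above slot_mid, height of the underside of the stud's head, which is 43 mm long (x), 11 wide (y), 5 thick, centred on the neck, up to 7.5 mm off this point along x. Longer than the eye, it stops a level plate. Tilt the plate about 30 degrees, tail (+x) high, nose bar low past the head's -x end; move it to +x till the nose bar meets the neck: only near there can the tail be lowered past the head.
- pocket (a point): Centre of the mouth of the lug's pocket in the rail's top face, 78 mm to +x of slot_mid: 15.5 mm long (x), 16.5 wide (y), 20 deep; axes as stage.
- tray: Fixed steel tray 240 (x) by 150 (y) mm, rim 10 mm high; origin at the centre of its underside.
- dish: Bystander: loose lidded dish, 58 mm diameter, 14 high, on the stage's corner; origin at the centre of its underside.
- vial: Bystander: small jar with red cap, 30 mm diameter, 45 high, on the tray beyond the latch plate's tail; origin at the centre of its underside.
- tube_rack: Bystander: green tube rack, 50 (x) by 100 (y) by 47 mm high, on the bench at the back; origin at the centre of its underside.
Mind the look-alikes: they are no part of the job. Of the things like the latch, leave any that is purple; of the rest the smaller one is meant.

How it is judged (in metres and radians):
At the end, for the whole second after the job is handed in: The latch plate lies flat on the rail (within 2 mm in height and 2 degrees of level), the stud through its eye, its lug in the pocket (eye centre within 3.5 mm along and 5 mm across of its latched position, turned by less than 5 degrees), at rest and released (x of latch in the frame of stage between -0.0605 and -0.0535 m and y of latch in the frame of stage between -0.005 and 0.005 m and z of latch in the frame of stage between 0.036 and 0.04 m and angle between latch's own z axis and vertical below 0.035 rad and angle between the x axis of latch and the x axis of stage, either way round below 0.09 rad and linear speed of latch below 0.01 m/s and angular speed of latch below 0.1 rad/s and contact force between the fingers and latch below 0.1 N); the robot touches nothing.
It fails at once if the latch plate is forced against the stage or stud with more than 25 N (contact force between latch and stage above 25 N).
It fails at once if the robot presses on the stage with more than 25 N (contact force between the arm and stage above 25 N).
It fails at once if the dish is moved by more than 15 mm (distance of dish from where it was at the start of the episode above 0.015 m).
It fails at once if the vial is moved by more than 15 mm or tipped (distance of vial from where it was at the start of the episode above 0.015 m or angle between vial's own z axis and vertical above 0.5 rad).
It fails at once if the tube rack is moved by more than 15 mm (distance of tube_rack from where it was at the start of the episode above 0.015 m).
It also fails if it takes over 59 s, if anything falls off the work surface, if the arm or the gripper's body presses on something with over 40 N, if the wrist force passes 120 N, or if a joint passes its speed limit or range.

## Working session

There is one attempt and no reset: what is moved stays moved. The work goes in short steps, Python scripts to look and compute and a tool call to move; the robot and the scene stay as the last step left them, time stands still between calls to the robot, and variables do not carry over. Pictures are saved under pics/ and viewed, at most 10 in all, crops included, and the job is handed in when it is done.

Besides the shell and the picture viewer there is one more tool, called after ">>>" as name(argument=value, ...) on one line, values as JSON. arm_command: Moves the arm, as the interface text tells. Its arguments: {"type":"object","properties":{"series":{"type":"array"},"jaw":{"type":"number"}},"required":["series"]}

```bash
ls; mkdir -p pics
python3 - <<'E'
from workcell import ctrl
import cv2
for n in("scene","top"):
    d=ctrl.get_image(n); cv2.imwrite(f"pics/{n}0.png",d["frame"]); print(n,d["fx"],d["cx"],d["cy"],d["rvec"],d["tvec"])
print(ctrl.get_obs())
E
```

```text
pics
scene 488.5731400652568 325.38168524898407 238.7956328693157 [ 1.34631095  1.98432893 -1.05054332] [ 195.01753174 -279.14880613 1386.47833181]
top 501.7873106066748 318.0878342321872 232.88680978504885 [ 2.1429088  -2.14503144  0.21039448] [ 34.92758484 634.06924252 967.50275283]
{'t': 0.1, 'qpos': array([ 1.21501870e+00,  4.23751541e-01,  1.63060579e+00, -1.64514335e-05,
        1.08860028e+00, -1.90396536e-02]), 'qvel': array([ 0.00031944, -0.00087612, -0.00255818, -0.00087358, -0.00039497,
       -0.0005701 ]), 'joint_torque': array([ 4.44158413e-04, -5.45614314e+01, -2.74323857e+01,  6.45588362e-02,
        1.88683852e-02, -3.96240625e-05]), 'ee_pos': array([206.32832098, 589.40865011, 207.19054493]), 'orientation': array([-5.26399044e-01, -3.09693334e+00,  2.11063103e-03]), 'ft_force': array([-1.07897463, -0.26991873,  0.60136467]), 'moment': array([-0.01928261,  0.01080979,  0.04084572]), 'grasp_force': 0.0, 'width': 87.61274939903768}
```

View pics/scene0.png

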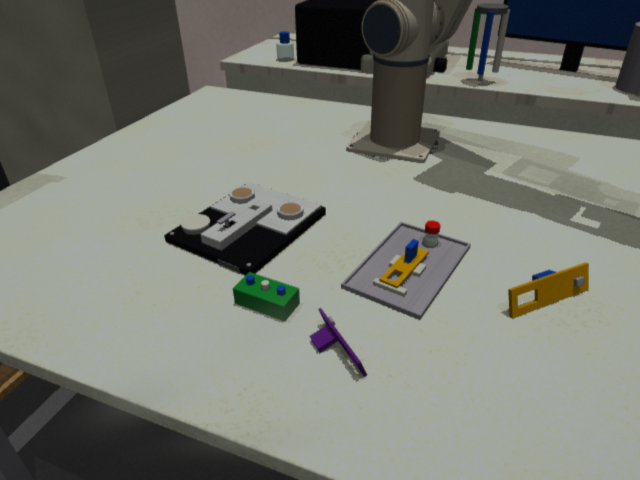

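View pics/top0.png

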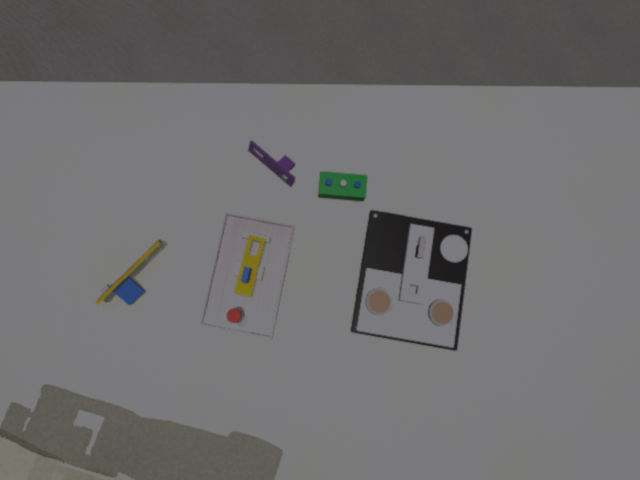

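The scene view shows the tray at (407,266) with the small yellow latch. The stage is at (247,225) with the stud at about (226,220). The large yellow and the purple plates are decoys. In the top view the latch is at (250,265) with its eye at (255,248) and tab at (247,274), and the vial is at (235,316). The stage corners are (370,212), (471,220), (457,348) and (352,333), the stud is at (420,247) and the pocket at (413,289).

```bash
cat > h.py <<'E'
import numpy as np, cv2
from scipy.spatial.transform import Rotation as R
from workcell import ctrl
def cam(n):
    d=ctrl.get_image(n); d["R"]=cv2.Rodrigues(np.array(d["rvec"]))[0]; d["C"]=-d["R"].T@np.array(d["tvec"]).ravel(); return d
def ray(d,u,v):
    r=d["R"].T@np.array([(u-d["cx"])/d["fx"],(v-d["cy"])/d["fy"],1.]); return d["C"],r/np.linalg.norm(r)
def onz(d,p,z):
    C,r=ray(d,*p); return C+r*(z-C[2])/r[2]
def tri(d1,p1,d2,p2):
    C1,r1=ray(d1,*p1);C2,r2=ray(d2,*p2)
    s=np.linalg.lstsq(np.c_[r1,-r2],C2-C1,rcond=None)[0]
    a=C1+s[0]*r1;b=C2+s[1]*r2; return (a+b)/2,np.linalg.norm(a-b)
def proj(d,P):
    c=d["R"]@np.asarray(P,float)+np.array(d["tvec"]).ravel(); return np.array([d["fx"]*c[0]/c[2]+d["cx"],d["fy"]*c[1]/c[2]+d["cy"]])
def blobs(m,amin=20):
    n,l,s,c=cv2.connectedComponentsWithStats(m.astype(np.uint8)); return [(s[i,4],c[i].round(1),cv2.minAreaRect(np.argwhere(l==i)[:,::-1].astype(np.float32))) for i in range(1,n) if s[i,4]>=amin]
E
python3 - <<'E'
from h import *
np.set_printoptions(precision=1,suppress=True)
t=cam("top");s=cam("scene")
print("C",t["C"],s["C"])
for n,d in(("top",t),("scene",s)):
    h=cv2.cvtColor(d["frame"],cv2.COLOR_BGR2HSV)
    for nm,(lo,hi) in dict(yel=((15,150,60),(35,255,255)),blue=((105,140,50),(128,255,255)),red=((0,180,60),(6,255,255)),green=((50,120,30),(75,255,255))).items():
        for a,c,r in blobs(cv2.inRange(h,lo,hi)>0,15): print(n,nm,a,c,np.round(cv2.boxPoints(r),1).tolist())
for p in((370,212),(471,220),(457,348),(352,333)): print("stage corner",onz(t,p,18))
for p in((226.5,215),(294,222),(272.5,335.5),(203.5,325)): print("tray corner",onz(t,p,10))
a=cv2.resize(t["frame"][205:355,345:480],None,fx=4,fy=4,interpolation=cv2.INTER_CUBIC)
b=cv2.resize(s["frame"][180:275,160:332],None,fx=4.4,fy=4.4,interpolation=cv2.INTER_CUBIC)[:600,:760]
cv2.imwrite("pics/a1.png",np.clip(a*1.5,0,255).astype(np.uint8));cv2.imwrite("pics/b1.png",b)
E
```

```text
C [ 461.1   60.3 1059.7] [1279.1  306.9  555.1]
top yel 670 [249.5 267.2] [[234.5, 291.8999938964844], [248.8000030517578, 234.89999389648438], [264.5, 238.89999389648438], [250.3000030517578, 295.79998779296875]]
top yel 252 [128.  272.1] [[96.5, 301.5], [157.5, 240.5], [159.5, 242.5], [98.5, 303.5]]
top blue 25 [328.3 181.9] [[325.0, 183.0], [327.20001220703125, 178.60000610351562], [331.6000061035156, 180.8000030517578], [329.3999938964844, 185.1999969482422]]
top blue 25 [357.  184.4] [[355.0, 182.0], [359.0, 182.0], [359.0, 187.0], [355.0, 187.0]]
top blue 61 [245.2 274.3] [[241.5, 280.1000061035156], [244.60000610351562, 267.3999938964844], [249.10000610351562, 268.5], [245.89999389648438, 281.20001220703125]]
top blue 390 [128.6 290.8] [[114.0, 291.0], [128.5, 276.5], [142.5, 290.5], [128.0, 305.0]]
top green 878 [342.4 185.1] [[318.6000061035156, 194.39999389648438], [320.3999938964844, 171.60000610351562], [366.1000061035156, 175.39999389648438], [364.20001220703125, 198.1999969482422]]
scene yel 650 [402.8 268. ] [[379.0, 279.1000061035156], [414.20001220703125, 239.6000061
[... 1156 characters left out ...]
061035156, 221.89999389648438], [437.79998779296875, 234.3000030517578]]
scene green 282 [473.1  38.8] [[466.1000061035156, 67.9000015258789], [475.29998779296875, 7.900000095367432], [480.29998779296875, 8.699999809265137], [471.1000061035156, 68.5999984741211]]
scene green 1411 [262.2 293.9] [[228.60000610351562, 300.29998779296875], [240.1999969482422, 267.79998779296875], [299.5, 288.8999938964844], [288.0, 321.3999938964844]]
stage corner [685.5 -77.3  18. ]
stage corner [ 668.5 -293.    18. ]
stage corner [ 402.2 -249.5   18. ]
stage corner [433.  -35.2  18. ]
tray corner [680.  227.9  10. ]
tray corner [665.1  84.4  10. ]
tray corner [428.4 127.2  10. ]
tray corner [450.  268.4  10. ]
```

View pics/a1.png

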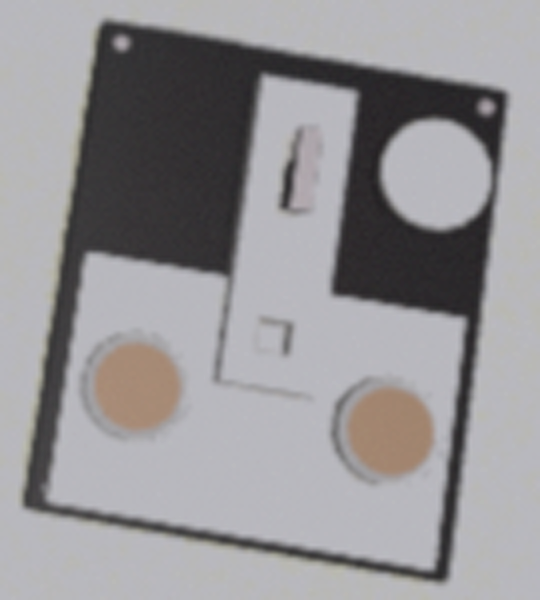

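View pics/b1.png

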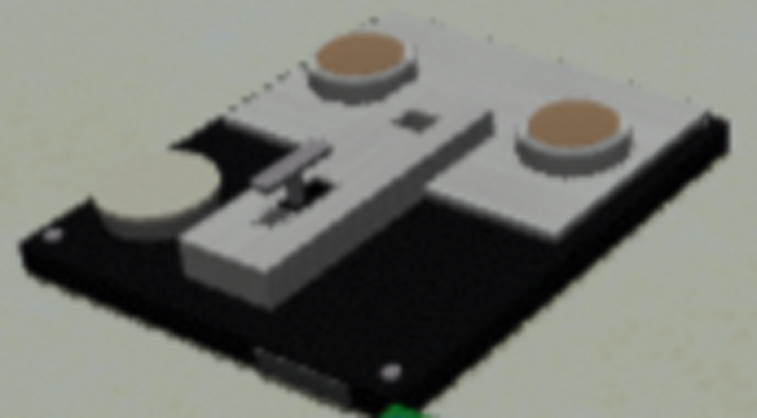

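The top crop shows the stage with its rail; the head is at about (305,168) in the crop (421,247 in the image), the pocket at (274,336), and the tan dish tops at (137,387) and (390,432). The scene crop confirms the T-stud, with its head clear of the rail. The tool can't tilt, so the plate will have to pivot in the pads.

```bash
cat > m.py <<'E'
from h import *
from scipy.optimize import least_squares
np.set_printoptions(precision=1,suppress=True)
t=cam("top");s=cam("scene")
def tan(d,box):
    h=cv2.cvtColor(d["frame"],cv2.COLOR_BGR2HSV); m=cv2.inRange(h,(5,55,60),(16,160,255))>0
    k=np.zeros_like(m);x0,y0,x1,y1=box;k[y0:y1,x0:x1]=1
    return [(a,c) for a,c,_ in blobs(m&k,40)]
A=tan(t,(345,205,480,355));B=tan(s,(160,180,332,275));print(A,B)
# stage pose from dish tops + rail corners + stage corners in top view
crop=lambda x,y:(345+(x+.5)/4-.5,205+(y+.5)/4-.5)
scr=lambda x,y:(160+(x+.5)/4.4-.5,180+(y+.5)/4.4-.5)
a=sorted(A,key=lambda q:q[1][0]);b=sorted(B,key=lambda q:q[1][0])
obs=[(t,a[0][1],(60,-65,37.5)),(t,a[-1][1],(60,65,37.5)),(s,b[-1][1],(60,-65,37.5)),(s,b[0][1],(60,65,37.5)),
 (t,crop(262,73),(-110,-25,38)),(t,crop(358,92),(-110,25,38)),
 (t,crop(106,24),(-130,-110,18)),(t,crop(507,93),(-130,110,18)),(t,crop(445,580),(130,110,18)),
 (s,scr(182,238),(-110,25,38)),(s,scr(270,270),(-110,-25,38)),(s,scr(494,112),(50,-25,38))]
P=lambda q,l:np.array([q[0]+np.cos(q[2])*l[0]-np.sin(q[2])*l[1],q[1]+np.sin(q[2])*l[0]+np.cos(q[2])*l[1],l[2]])
f=lambda q:np.concatenate([(onz(d,p,l[2])-P(q,l))[:2] for d,p,l in obs])
r=least_squares(f,[545,-165,np.pi],loss="soft_l1",f_scale=2);q=r.x;print("stage",q,np.degrees(q[2]));print(f(q).reshape(-1,2))
def st(p):
    c,sn=np.cos(q[2]),np.sin(q[2]);v=p[:2]-q[:2];return np.array([c*v[0]+sn*v[1],-sn*v[0]+c*v[1],p[2]])
for nm,d,p,z in(("head top -x end",t,crop(310,125),59),("head top +x end",t,crop(302,212),59),("head c",t,crop(306,168),59),
  ("sc c",s,scr(292.5,165),59),("sc -x",s,scr(260,186.5),59),("sc +x",s,scr(325,144),59),("pocket",t,crop(274,336),38),("neck foot",s,scr(293,205),38)): print(nm,st(onz(d,p,z)))
print("tri head",st(tri(t,crop(306,168),s,scr(292.5,165))[0]),tri(t,crop(306,168),s,scr(292.5,165))[1])
# latch
yt=np.array([[234.5,291.9],[248.8,234.9],[264.5,238.9],[250.3,295.8]]);ys=np.array([[393.3,291.8],[379,279.1],[414.2,239.6],[428.4,252.3]])
for z in(11,16):
    w=np.array([onz(t,p,z) for p in yt]);print("latch",z,w,np.linalg.norm(w[1]-w[0]),np.linalg.norm(w[2]-w[1]))
print("tab top", [onz(t,p,50) for p in ((241.5,280.1),(244.6,267.4),(249.1,268.5),(245.9,281.2))])
for n,d,(x,y,X,Y) in(("t",t,(195,205,300,345)),("s",s,(335,215,480,320))): 
    c=cv2.resize(d["frame"][y:Y,x:X],None,fx=4,fy=4,interpolation=cv2.INTER_CUBIC);cv2.imwrite(f"pics/l{n}.png",np.clip(c*(1.5 if n=="t" else 1),0,255).astype(np.uint8))
E
python3 m.py
python3 - <<'E'
import cv2,numpy as np
a=cv2.imread('pics/lt.png')[60:380,100:300];b=cv2.imread('pics/ls.png')[40:360,120:440]
cv2.imwrite('pics/l.png',np.hstack([cv2.resize(a,None,fx=1.5,fy=1.5),cv2.resize(b,None,fx=1.5,fy=1.5)]))
E
```

```text
[(np.int32(334), array([378.8, 301.2])), (np.int32(338), array([442.2, 312.3]))] [(np.int32(139), array([241.4, 192. ])), (np.int32(160), array([289.8, 207.7]))]
stage [ 545.7 -162.3    3. ] 169.70267206412453
[[-1.7 -1.1]
 [-1.1 -1.5]
 [ 2.9 -0.3]
 [ 4.   0.5]
 [-0.2 -0.6]
 [-1.2 -1.3]
 [-4.8 -2.4]
 [-2.5  0.9]
 [ 0.8  0.3]
 [ 1.5  2.5]
 [-0.4  2. ]
 [ 4.8  1.8]]
head top -x end [-82.9  -0.   59. ]
head top +x end [-38.1   2.3  59. ]
head c [-60.7   1.1  59. ]
sc c [-64.8  -3.2  59. ]
sc -x [-85.4  -3.   59. ]
sc +x [-43.8  -3.6  59. ]
pocket [24.   1.5 38. ]
neck foot [-65.8  -1.   38. ]
tri head [-61.    1.4  55.6] 0.989668768464916
latch 11 [[517.2 206.7  11. ]
 [637.  179.6  11. ]
 [628.4 146.4  11. ]
 [509.2 174.   11. ]] 122.73530424466888 34.290189566071575
latch 16 [[517.  206.   16. ]
 [636.1 179.1  16. ]
 [627.6 146.   16. ]
 [508.9 173.4  16. ]] 122.15015378322533 34.1267083218521
tab top [array([538.6, 187.9,  50. ]), array([564.1, 182.3,  50. ]), array([561.9, 173.2,  50. ]), array([536.4, 179.1,  50. ])]
```

View pics/l.png

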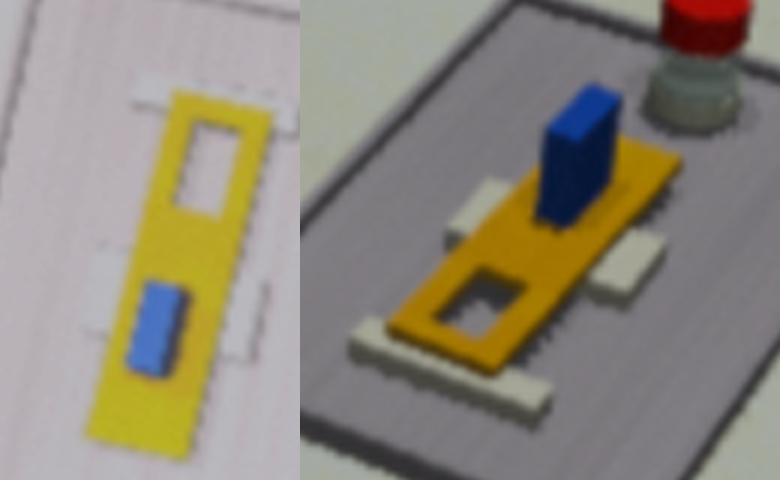

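The crop shows the latch on its bars, eye at the top and tab towards the tail, with the vial beyond. The tab top is centred at (245.8,274.7) in the top view and (412,243.3) in the scene view, so I'll check its height by triangulation.

```bash
cat > go.py <<'E'
from h import *
import sys
np.set_printoptions(precision=1,suppress=True)
def go(x,y,z,yaw):
    o=ctrl.get_obs();M=R.from_rotvec(o["orientation"]).as_matrix();cur=np.degrees(np.arctan2(M[1,0],M[0,0]))
    tn=-np.radians((yaw-cur+180)%360-180); y=np.array([x,y,z],float); a=np.radians(yaw)
    X=np.array([np.cos(a),np.sin(a),0]);Y=np.array([np.sin(a),-np.cos(a),0]);d=y-o["ee_pos"]
    print("t",o["t"],"pos",o["ee_pos"],"yaw",cur,"tilt",np.degrees(np.arccos(-M[2,2])),"turn",round(tn,3),"then tool d",X@d,Y@d,-d[2],"F",o["ft_force"],"w",o["width"],o["grasp_force"])
if __name__=="__main__": go(*map(float,sys.argv[1:5]))
E
python3 go.py 550.5 180.8 207 167.2
python3 -c "
from h import *
t=cam('top');s=cam('scene')
print(tri(t,(245.8,274.7),s,(412,243.3)))"
```

```text
t 0.3 pos [206.4 589.7 207.6] yaw 160.70188337160204 tilt 0.027004480151048536 turn -0.113 then tool d -426.099977091065 -322.54119086246396 0.6198101732022963 F [-0.  -0.2  0.1] w 87.5425242086607 0.0
(array([549.66911516, 179.75139167,  47.59299966]), np.float64(0.17698474027183336))
```

>>> arm_command(series=[{"linear": [0,0,0],"turn": -0.113},{"linear": [-0.024,-0.018,0],"turn": 0},{"linear": [-0.024,-0.018,0],"turn": 0},{"linear": [-0.024,-0.018,0],"turn": 0},{"linear": [-0.024,-0.018,0],"turn": 0},{"linear": [-0.024,-0.018,0],"turn": 0},{"linear": [-0.024,-0.018,0],"turn": 0},{"linear": [-0.024,-0.018,0],"turn": 0},{"linear": [-0.024,-0.018,0],"turn": 0},{"linear": [-0.024,-0.018,0],"turn": 0}], jaw=1)

```text
t: 1.4
ee_pos: [381.9, 383.0, 208.0]
orientation: [0.351, 3.122, 0.0]
ft_force: [1.1, 0.7, 0.2]
width: 88.0
grasp_force: 0.0
```

>>> arm_command(series=[{"linear": [-0.024,-0.018,0],"turn": 0},{"linear": [-0.024,-0.018,0],"turn": 0},{"linear": [-0.024,-0.018,0],"turn": 0},{"linear": [-0.024,-0.018,0.01],"turn": 0},{"linear": [-0.024,-0.018,0.02],"turn": 0},{"linear": [-0.024,-0.018,0.02],"turn": 0},{"linear": [-0.024,-0.018,0.02],"turn": 0},{"linear": [-0.024,-0.018,0.02],"turn": 0},{"linear": [-0.018,-0.0165,0],"turn": 0},{"linear": [0,0,0],"turn": 0}])

```text
t: 2.4
ee_pos: [551.6, 178.8, 117.2]
orientation: [-0.355, -3.121, 0.001]
ft_force: [0.4, 0.8, 0.0]
width: 88.0
grasp_force: 0.0
```

```bash
python3 go.py 550.3 180.5 37.5 167.2
```

```text
t 2.4 pos [551.6 178.8 117.2] yaw 167.01377903433843 tilt 0.03304692432049995 turn -0.003 then tool d 1.6416061277651035 1.3871082420960112 79.69915066218431 F [0.4 0.8 0. ] w 88.01160230858228 0.0
```

>>> arm_command(series=[{"linear": [0.0015,0.0014,0.015],"turn": -0.003},{"linear": [0,0,0.015],"turn": 0},{"linear": [0,0,0.015],"turn": 0},{"linear": [0,0,0.015],"turn": 0},{"linear": [0,0,0.0155],"turn": 0},{"linear": [0,0,0],"turn": 0},{"linear": [0,0,0],"turn": 0}])

```text
t: 3.1
ee_pos: [548.8, 182.6, 41.8]
orientation: [-0.346, -3.121, 0.001]
ft_force: [1.0, 0.3, -0.7]
width: 87.8
grasp_force: 0.0
```

>>> arm_command(series=[{"linear": [0,0,0],"turn": 0},{"linear": [0,0,0],"turn": 0},{"linear": [0,0,0],"turn": 0},{"linear": [0,0,0],"turn": 0},{"linear": [0,0,0],"turn": 0},{"linear": [0,0,0],"turn": 0},{"linear": [0,0,0],"turn": 0},{"linear": [0,0,0],"turn": 0}], jaw=-1)

```text
t: 3.9
ee_pos: [549.2, 182.6, 42.4]
orientation: [0.346, 3.122, 0.0]
ft_force: [-0.0, -0.6, 0.7]
width: 27.3
grasp_force: 0.0
```

>>> arm_command(series=[{"linear": [0,0,-0.01],"turn": 0},{"linear": [0,0,-0.02],"turn": 0},{"linear": [0,0,-0.02],"turn": 0},{"linear": [0,0,-0.02],"turn": 0},{"linear": [0,0,-0.02],"turn": 0},{"linear": [0,0,-0.02],"turn": 0},{"linear": [0,0,0],"turn": 0},{"linear": [0,0,0],"turn": 0}])

```text
t: 4.7
ee_pos: [549.3, 182.6, 152.7]
orientation: [0.346, 3.122, 0.001]
ft_force: [-0.2, -0.5, -0.5]
width: 0.5
grasp_force: 0.0
```

```bash
python3 go.py 663 -184 100 169.7
python3 - <<'E'
from h import *
t=cam("top");s=cam("scene");print(ctrl.get_obs()["moment"])
g=ctrl.get_obs()["ee_pos"];L=[]
for d in(t,s):
    p=proj(d,g).astype(int);c=d["frame"][max(p[1]-60,0):p[1]+60,max(p[0]-65,0):p[0]+65];L.append(np.clip(cv2.resize(c,(390,360),interpolation=cv2.INTER_CUBIC)*1.2,0,255).astype(np.uint8));print(p)
cv2.imwrite("pics/g1.png",np.hstack(L))
E
```

```text
t 4.7 pos [549.3 182.6 152.7] yaw 167.35117446776957 tilt 0.05925192487009902 turn -0.041 then tool d -177.45049838244526 -340.36991327275047 52.7167140957589 F [-0.2 -0.5 -0.5] w 0.5245710476303314 0.0
[-0.01593029  0.04391987 -0.07369892]
[237 270]
[419 192]
```

View pics/g1.png

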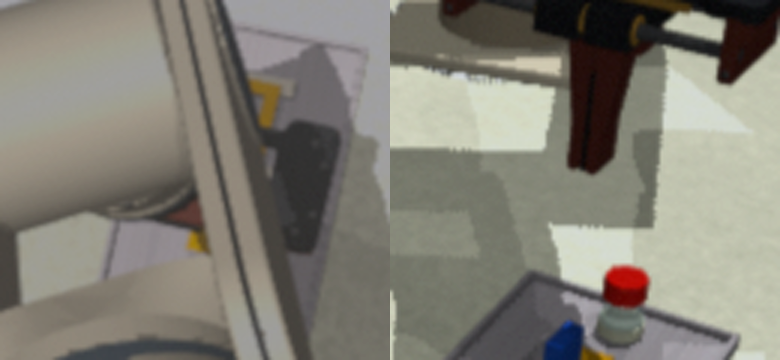

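The fingers were still closing (27 mm apart) when I lifted, so the latch stayed in the tray. In the scene view the closed fingertips are at about (420.7,188). I'll check the tab's position, then grasp again with a longer wait.

Run:
```python
from h import *
np.set_printoptions(precision=1,suppress=True)
s=cam("scene");g=ctrl.get_obs()["ee_pos"]
print("tip proj",proj(s,g-[0,0,19]),"tcp",proj(s,g))
h=cv2.cvtColor(s["frame"],cv2.COLOR_BGR2HSV)
for nm,lo,hi in(("blue",(105,140,50),(128,255,255)),("yel",(15,150,60),(35,255,255))):
  for a,c,r in blobs(cv2.inRange(h,lo,hi)>0,60):
    if 370<c[0]<440: print(nm,a,c,cv2.boxPoints(r).tolist())
```

```text
tip proj [418.4 202.7] tcp [419.5 192.9]
blue 211 [410.8 250.3] [[403.270263671875, 260.37841796875], [407.02703857421875, 237.83787536621094], [418.0540771484375, 239.67568969726562], [414.29730224609375, 262.21624755859375]]
yel 639 [402.6 268.5] [[378.900634765625, 279.11053466796875], [414.40338134765625, 239.66302490234375], [428.49176025390625, 252.34259033203125], [392.989013671875, 291.79010009765625]]
```

>>> arm_command(series=[{"linear": [0,0,0.015],"turn": 0},{"linear": [0,0,0.015],"turn": 0},{"linear": [0,0,0.015],"turn": 0},{"linear": [0,0,0],"turn": 0},{"linear": [0,0,0],"turn": 0},{"linear": [0,0,0],"turn": 0}], jaw=-0.1)

```text
t: 5.45
ee_pos: [549.5, 182.6, 107.5]
orientation: [0.346, 3.122, 0.0]
ft_force: [-0.1, 0.1, 0.8]
width: 39.0
grasp_force: 0.0
```

Run:
```python
from h import *
np.set_printoptions(precision=1,suppress=True)
s=cam("scene");o=ctrl.get_obs();g=o["ee_pos"];print(g,o["width"])
M=R.from_rotvec(o["orientation"]).as_matrix()
for sg in(-1,1): print("tip",proj(s,g-[0,0,19]+M[:,1]*sg*(o["width"]/2+4)))
h=cv2.cvtColor(s["frame"],cv2.COLOR_BGR2HSV)
m=((h[...,0]<10)|(h[...,0]>172))&(h[...,1]>90)&(h[...,2]<140)
m[:150]=0;m[:,:370]=0;m[:,480:]=0
for a,c,r in blobs(m,15): print(a,c,np.round(cv2.boxPoints(r)).tolist())
cv2.imwrite("pics/g2.png",cv2.resize(s["frame"][150:280,350:500],None,fx=4,fy=4,interpolation=cv2.INTER_CUBIC))
```

```text
[549.6 182.7 107.8] 39.45000435080883
tip [403.8 220.4]
tip [428.4 228.6]
102 [377.4 153.7] [[371.0, 150.0], [390.0, 150.0], [390.0, 161.0], [371.0, 161.0]]
215 [467.5 173.7] [[452.0, 176.0], [474.0, 156.0], [483.0, 165.0], [462.0, 186.0]]
260 [405.3 182.1] [[401.0, 207.0], [402.0, 165.0], [412.0, 165.0], [411.0, 207.0]]
329 [433.9 194.3] [[420.0, 212.0], [434.0, 171.0], [447.0, 176.0], [433.0, 217.0]]
103 [431.6 229.8] [[424.0, 233.0], [425.0, 224.0], [440.0, 226.0], [438.0, 235.0]]
```

View pics/g2.png

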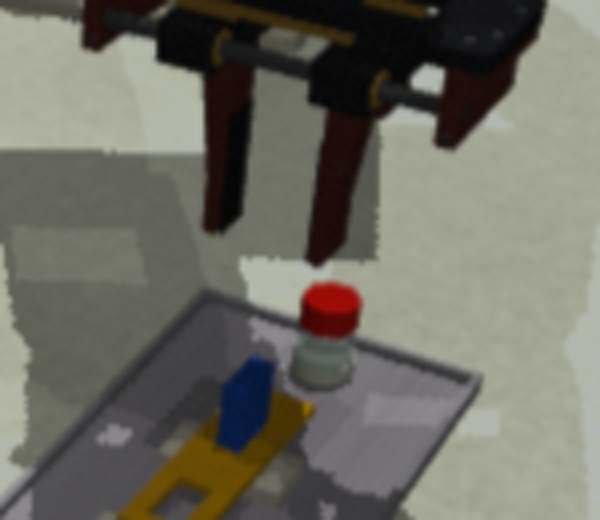

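The tips appear at (404,208) and (430,216), about 12 px above where the calibration puts them. I'll descend carefully, close fully, and see what is felt.

>>> arm_command(series=[{"linear": [0,-0.0018,0.015],"turn": 0},{"linear": [0,0,0.015],"turn": 0},{"linear": [0,0,0.015],"turn": 0},{"linear": [0,0,0.015],"turn": 0},{"linear": [0,0,0.006],"turn": 0},{"linear": [0,0,0],"turn": 0}])

```text
t: 6.1
ee_pos: [547.8, 180.6, 39.8]
orientation: [-0.346, -3.12, 0.002]
ft_force: [-0.3, 0.6, -0.1]
width: 39.5
grasp_force: 0.0
```

>>> arm_command(series=[{"linear": [0,0,0],"turn": 0},{"linear": [0,0,0],"turn": 0},{"linear": [0,0,0],"turn": 0},{"linear": [0,0,0],"turn": 0},{"linear": [0,0,0],"turn": 0},{"linear": [0,0,0],"turn": 0},{"linear": [0,0,0],"turn": 0}], jaw=-1)

```text
t: 6.8
ee_pos: [548.8, 180.8, 41.5]
orientation: [0.346, 3.122, 0.0]
ft_force: [-0.3, 0.3, 0.3]
width: 0.1
grasp_force: 0.0
```

Run:
```python
from h import *
np.set_printoptions(precision=1,suppress=True)
s=cam("scene");o=ctrl.get_obs();g=o["ee_pos"];print(g,o["width"],o["grasp_force"],o["ft_force"],o["moment"])
print("tip",proj(s,g-[0,0,19]),proj(s,g))
cv2.imwrite("pics/g3.png",cv2.resize(s["frame"][180:310,350:500],None,fx=4,fy=4,interpolation=cv2.INTER_CUBIC))
```

```text
[548.8 180.8  41.4] 0.432529492852047 0.0 [0.6 0.2 0.1] [-0. -0.  0.]
tip [411.4 254.4] [412.4 245.9]
```

View pics/g3.png

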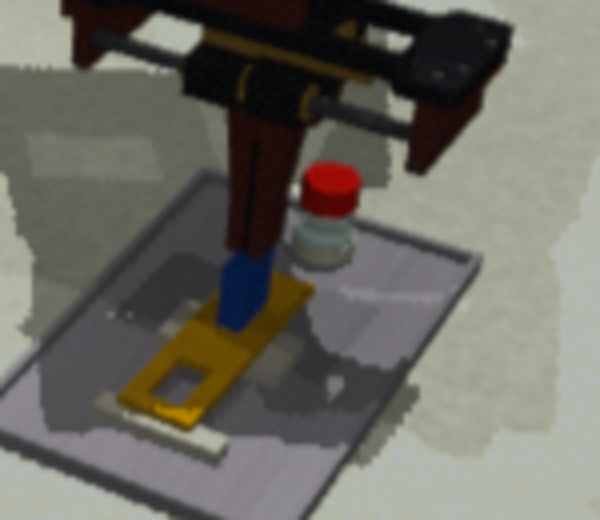

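The fingers closed to 0 and the tips sit at about (413,244), right at the tab's top edge. The tool is really some 25 mm higher than read, or else behind the tab. A gentle touch downward will tell.

>>> arm_command(series=[{"linear": [0,0,0.001],"turn": 0},{"linear": [0,0,0.001],"turn": 0},{"linear": [0,0,0],"turn": 0}])

```text
t: 7.15
ee_pos: [548.6, 180.8, 39.2]
orientation: [-0.346, -3.122, 0.0]
ft_force: [0.2, -0.7, -0.3]
width: 0.5
grasp_force: 0.0
```

>>> arm_command(series=[{"linear": [0,0,0.001],"turn": 0},{"linear": [0,0,0.001],"turn": 0},{"linear": [0,0,0],"turn": 0}])

```text
t: 7.45
ee_pos: [548.6, 180.8, 37.2]
orientation: [-0.346, -3.122, 0.0]
ft_force: [0.2, 0.8, 0.4]
width: 0.4
grasp_force: 0.0
```

No contact at reading z=37, so the fingers are probably behind the tab, towards the robot. The top view showed a red patch near (232,281) that fits this. I'll triangulate the red fingers in both views.

Run:
```python
from h import *
np.set_printoptions(precision=1,suppress=True)
t=cam("top");s=cam("scene");o=ctrl.get_obs();g=o["ee_pos"];print(g,"tcp top",proj(t,g),"+60",proj(t,g+[0,0,60]))
for n,d in(("t",t),("s",s)):
    h=cv2.cvtColor(d["frame"],cv2.COLOR_BGR2HSV)
    m=((h[...,0]<10)|(h[...,0]>172))&(h[...,1]>90)&(h[...,2]<170);p=proj(d,g).astype(int);k=np.zeros_like(m);k[max(p[1]-80,0):p[1]+80,max(p[0]-80,0):p[0]+80]=1
    for a,c,r in blobs(m&k,8): print(n,a,c,np.round(cv2.boxPoints(r)).tolist())
p=proj(t,g).astype(int)
a=cv2.resize(t["frame"][p[1]-65:p[1]+65,p[0]-70:p[0]+70],None,fx=4,fy=4,interpolation=cv2.INTER_CUBIC);cv2.imwrite("pics/g4.png",np.clip(a*1.5,0,255).astype(np.uint8));print(p)
```

```text
[548.7 180.8  37.3] tcp top [245.9 275.6] +60 [242.2 272.9]
s 640 [411.4 176.5] [[392.0, 167.0], [428.0, 167.0], [428.0, 189.0], [392.0, 189.0]]
s 76 [432.4 173.7] [[429.0, 181.0], [430.0, 167.0], [436.0, 167.0], [434.0, 181.0]]
s 158 [374.2 187.7] [[363.0, 197.0], [366.0, 181.0], [386.0, 184.0], [383.0, 200.0]]
s 171 [458.7 213.5] [[445.0, 218.0], [463.0, 196.0], [472.0, 204.0], [454.0, 226.0]]
s 485 [414.1 226. ] [[404.0, 244.0], [407.0, 209.0], [429.0, 211.0], [425.0, 246.0]]
s 196 [432.2 226.8] [[425.0, 220.0], [440.0, 220.0], [440.0, 234.0], [425.0, 234.0]]
[245 275]
```

View pics/g4.png

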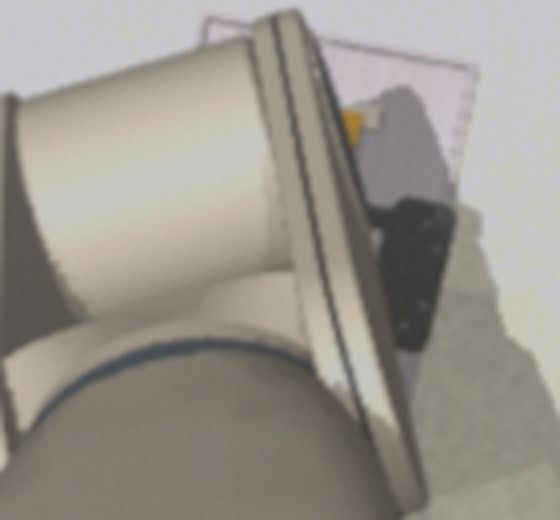

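Run:
```python
from h import *
np.set_printoptions(precision=1,suppress=True)
t=cam("top");s=cam("scene");o=ctrl.get_obs();g=o["ee_pos"];M=R.from_rotvec(o["orientation"]).as_matrix();X,Y=M[:,0],M[:,1]
for z in(61,80,100):
    print(z,[proj(t,g+X*a-Y*89+[0,0,z]) for a in(-37.5,37.5)])
T=lambda x,y:(175+x/4,210+y/4)
for z in(98,117,137): print(z,onz(t,T(455,205),z),onz(t,T(425,352),z))
print("pred", [g+X*a-Y*89 for a in(-37.5,37.5)])
# scene: same body corners (g3 panel: x=350+u/4,y=180+v/4), near right end top corners (512,30)?,(430,90)
for a in(-37.5,37.5):
  for sg in(-1,1): print("scene body",a,sg,proj(s,g+[0,0,4]+X*a+sg*Y*89+[0,0,61]),proj(s,g+[0,0,4]+X*a+sg*Y*89+[0,0,100]))
```

```text
61 [array([292. , 263.9]), array([283.1, 302.3])]
80 [array([291.8, 262.8]), array([282.7, 302. ])]
100 [array([291.5, 261.6]), array([282.2, 301.6])]
98 [571.   92.1  98. ] [500.9 105.8  98. ]
117 [568.9  91.5 117. ] [500.1 104.9 117. ]
137 [566.6  90.8 137. ] [499.3 104.  137. ]
pred [array([565.9,  85.8,  37.4]), array([492.7, 102.2,  37.4])]
scene body -37.5 -1 [360.9 211.9] [361.7 192.7]
scene body -37.5 1 [455.8 244.1] [459.5 223.6]
scene body 37.5 -1 [381.5 194.7] [382.7 176.2]
scene body 37.5 1 [472.7 223.2] [476.6 203.5]
```

In the top view the gripper body matches the reading in x and y, so the error is in height: the tips are about 30 mm higher than read and just above the tab. I'll touch the tab top lightly to calibrate z.

>>> arm_command(series=[{"linear": [0,0,0.001],"turn": 0},{"linear": [0,0,0.001],"turn": 0},{"linear": [0,0,0],"turn": 0}])

```text
t: 7.95
ee_pos: [549.0, 180.9, 36.5]
orientation: [0.346, 3.122, 0.0]
ft_force: [-2.9, -0.8, 11.8]
width: 0.9
grasp_force: 5.9
```

>>> arm_command(series=[{"linear": [0,0,0.001],"turn": 0},{"linear": [0,0,0.001],"turn": 0},{"linear": [0,0,0],"turn": 0}])

```text
t: 8.25
ee_pos: [549.0, 180.9, 36.3]
orientation: [0.346, 3.122, 0.0]
ft_force: [-9.2, -2.5, 30.9]
width: 0.8
grasp_force: 15.2
```

The tab top is felt at reading 36.5, so the true height is the reading + 32 mm. Now I'll lift, open, go down to a true TCP height of about 40.5 (reading 8.5), and grip.

>>> arm_command(series=[{"linear": [0,0,-0.008],"turn": 0},{"linear": [0,0,0],"turn": 0},{"linear": [0,0,0],"turn": 0},{"linear": [0,0,0],"turn": 0},{"linear": [0,0,0],"turn": 0},{"linear": [0,0,0],"turn": 0}], jaw=-0.1)

```text
t: 8.85
ee_pos: [548.6, 180.8, 40.9]
orientation: [-0.346, -3.122, 0.0]
ft_force: [0.0, -0.3, 0.1]
width: 39.2
grasp_force: 0.0
```

>>> arm_command(series=[{"linear": [0,0,0.01],"turn": 0},{"linear": [0,0,0.01],"turn": 0},{"linear": [0,0,0.01],"turn": 0},{"linear": [0,0,0.003],"turn": 0},{"linear": [0,0,0],"turn": 0}])

```text
t: 9.35
ee_pos: [548.1, 180.6, 7.3]
orientation: [-0.346, -3.121, 0.001]
ft_force: [0.9, -0.5, 0.1]
width: 39.6
grasp_force: 0.0
```

>>> arm_command(series=[{"linear": [0,0,0],"turn": 0},{"linear": [0,0,0],"turn": 0},{"linear": [0,0,0],"turn": 0},{"linear": [0,0,0],"turn": 0},{"linear": [0,0,0],"turn": 0},{"linear": [0,0,0],"turn": 0}], jaw=-1)

```text
t: 9.95
ee_pos: [548.9, 180.8, 8.7]
orientation: [0.346, 3.122, 0.0]
ft_force: [-1.5, -0.2, 3.7]
width: 11.8
grasp_force: 30.0
```

Gripped: width 11.8 mm, 30 N. Lifting.

>>> arm_command(series=[{"linear": [0,0,-0.005],"turn": 0},{"linear": [0,0,-0.01],"turn": 0},{"linear": [0,0,-0.02],"turn": 0},{"linear": [0,0,-0.02],"turn": 0},{"linear": [0,0,-0.02],"turn": 0},{"linear": [0,0,-0.02],"turn": 0},{"linear": [0,0,-0.01],"turn": 0},{"linear": [0,0,0],"turn": 0},{"linear": [0,0,0],"turn": 0}])

```text
t: 10.85
ee_pos: [548.4, 180.7, 113.1]
orientation: [-0.346, -3.122, 0.0]
ft_force: [0.2, -0.1, -1.8]
width: 11.9
grasp_force: 30.0
```

```bash
cat > lt.py <<'E'
from h import *
np.set_printoptions(precision=1,suppress=True)
def look(un=None):
    s=cam("scene");h=cv2.cvtColor(s["frame"],cv2.COLOR_BGR2HSV);out={}
    for nm,lo,hi in(("blue",(105,140,40),(128,255,255)),("yel",(14,140,40),(35,255,255))):
        for a,c,r in blobs(cv2.inRange(h,lo,hi)>0,60):
            if c[0]<495 and c[1]>100 and (nm=="yel" or a>70): print(nm,a,c,np.round(cv2.boxPoints(r)).tolist())
    return s
if __name__=="__main__":
    s=look();o=ctrl.get_obs();print(o["t"],o["ee_pos"],o["ft_force"],o["moment"],o["width"])
    g=o["ee_pos"]+[0,0,32];M=R.from_rotvec(o["orientation"]).as_matrix();X=M[:,0];Y=M[:,1];Z=np.array([0,0,1.])
    # predicted plate top corners for tilts, grip at TCP (27+3=30 above underside)
    for th in(0,10,20,30,40):
        c,sn=np.cos(np.radians(th)),np.sin(np.radians(th)); ex=c*X+sn*Z; ez=-sn*X+c*Z
        print(th,*[proj(s,g+ex*(a-60)+ez*(5-30)+Y*b).round(0) for a,b in((-24.5,-18),(-24.5,18),(100,18),(100,-18))])
E
python3 lt.py
```

```text
blue 163 [415.  201.5] [[410.0, 213.0], [412.0, 188.0], [420.0, 189.0], [418.0, 213.0]]
yel 148 [421.5 152. ] [[400.0, 149.0], [401.0, 145.0], [447.0, 157.0], [446.0, 160.0]]
yel 634 [407.5 220.3] [[384.0, 230.0], [422.0, 191.0], [436.0, 204.0], [397.0, 243.0]]
10.9 [548.1 180.6 112.6] [-0.4  0.7 -1.9] [ 0.  0. -0.] 11.592067184558628
0 [384. 228.] [404. 235.] [436. 202.] [417. 196.]
10 [385. 233.] [405. 240.] [437. 197.] [419. 192.]
20 [387. 238.] [406. 245.] [438. 193.] [420. 188.]
30 [389. 241.] [408. 247.] [439. 189.] [420. 183.]
40 [392. 242.] [411. 249.] [440. 185.] [421. 179.]
```

The plate is held level and has not swung. I'll carry it to the stage so the tail overhang sits above the -x end of the stud's head (59 mm high), which will serve as a ledge to tilt it in the pads. Stage from the top view: (544.3,-163.3), yaw 169.7°, stud at x≈-62.

```bash
cat >> go.py <<'E'
def stg(sx,sz,sy=0,yaw=169.7): # reading TCP so that the tab (latch x=60) is at stage sx,sy; sz = true TCP height
    a=np.radians(169.7);c,s=np.cos(a),np.sin(a); go(544.3+c*sx-s*sy-1.4,-163.3+s*sx+c*sy+.3,sz-32,yaw)
E
python3 -c "
from go import *
stg(-114.5,105)"
```

```text
t 10.9 pos [548.1 180.6 112.6] yaw 167.3498913453012 tilt 0.07534984736064995 turn -0.041 then tool d -170.80979795366898 -339.04068532157146 39.625532634975514 F [-0.4  0.7 -1.9] w 11.592067184558628 29.9643936753273
```

>>> arm_command(series=[{"linear": [0,0,0],"turn": -0.041},{"linear": [-0.01,-0.02,0],"turn": 0},{"linear": [-0.01,-0.02,0],"turn": 0},{"linear": [-0.01,-0.02,0],"turn": 0},{"linear": [-0.01,-0.02,0],"turn": 0},{"linear": [-0.01,-0.02,0],"turn": 0},{"linear": [-0.01,-0.02,0],"turn": 0},{"linear": [-0.01,-0.02,0],"turn": 0},{"linear": [-0.01,-0.02,0],"turn": 0},{"linear": [-0.01,-0.02,0],"turn": 0}])

```text
t: 11.9
ee_pos: [604.4, -13.2, 111.9]
orientation: [-0.282, -3.126, 0.0]
ft_force: [0.2, 0.0, -1.2]
width: 11.7
grasp_force: 30.0
```

>>> arm_command(series=[{"linear": [-0.01,-0.02,0],"turn": 0},{"linear": [-0.01,-0.02,0],"turn": 0},{"linear": [-0.01,-0.02,0],"turn": 0},{"linear": [-0.01,-0.02,0],"turn": 0},{"linear": [-0.01,-0.02,0],"turn": 0},{"linear": [-0.01,-0.02,0.005],"turn": 0},{"linear": [-0.01,-0.02,0.01],"turn": 0},{"linear": [-0.001,-0.019,0.01],"turn": 0},{"linear": [0,0,0.01],"turn": 0},{"linear": [0,0,0],"turn": 0}])

```text
t: 12.9
ee_pos: [644.3, -181.3, 75.6]
orientation: [-0.284, -3.124, -0.002]
ft_force: [-0.7, 1.0, -2.9]
width: 11.7
grasp_force: 30.0
```

```bash
python3 -c "
from go import *
stg(-114.5,89)
s=cam('scene');t=cam('top')
cv2.imwrite('pics/k1.png',s['frame']);cv2.imwrite('pics/k1t.png',t['frame'])
"; python3 lt.py
```

```text
t 12.9 pos [ 644.3 -181.3   75.6] yaw 169.62924690051133 tilt 0.28024978329519745 turn -0.001 then tool d -11.428991476847466 -0.13310731152877836 18.5537693394609 F [-0.7  1.  -2.9] w 11.697431329773785 29.964493811130524
blue 122 [203.2 208.9] [[198.0, 200.0], [205.0, 199.0], [208.0, 218.0], [202.0, 219.0]]
yel 77 [193.6 162.3] [[178.0, 159.0], [179.0, 157.0], [212.0, 167.0], [211.0, 169.0]]
yel 681 [197. 225.] [[167.0, 234.0], [224.0, 199.0], [232.0, 213.0], [175.0, 247.0]]
13.05 [ 646.4 -180.7   78.2] [-0.3  0.2 -0.8] [ 0. -0.  0.] 12.06067610438719
0 [168. 233.] [183. 239.] [231. 207.] [217. 202.]
10 [172. 238.] [186. 244.] [232. 203.] [218. 198.]
20 [176. 242.] [191. 248.] [232. 198.] [218. 194.]
30 [182. 244.] [196. 250.] [232. 194.] [218. 190.]
40 [187. 245.] [202. 251.] [232. 191.] [217. 186.]
```

>>> arm_command(series=[{"linear": [-0.0094,0,0.005],"turn": 0},{"linear": [0,0,0.007],"turn": 0},{"linear": [0,0,0.004],"turn": 0},{"linear": [0,0,0],"turn": 0},{"linear": [0,0,0],"turn": 0}])

```text
t: 13.55
ee_pos: [655.5, -183.0, 62.1]
orientation: [-0.282, -3.128, -0.0]
ft_force: [-0.5, -1.5, -1.8]
width: 11.8
grasp_force: 30.0
```

```bash
python3 -c "
from go import *
stg(-114.5,89)
s=cam('scene')
h=cv2.cvtColor(s['frame'],cv2.COLOR_BGR2HSV);y=cv2.inRange(h,(14,140,40),(35,255,255))
print('tail-ward yellow px',[ (int(x),np.flatnonzero(y[180:270,x]).min()+180,np.flatnonzero(y[180:270,x]).max()+180) for x in range(160,245,6) if y[180:270,x].any()])
S=lambda a,b,z:proj(s,[544.3-.984*a-.179*b,-163.3+.179*a-.984*b,z])
print('head top corners',[S(-62+e*21.5,f*5.5,59).round(1) for e in(-1,1) for f in(-1,1)])
print('plate under tail corners',[S(-74.5,f*18,59).round(1) for f in(-1,1)])
cv2.imwrite('pics/k2.png',cv2.resize(s['frame'][170:270,140:300],None,fx=5,fy=5,interpolation=cv2.INTER_CUBIC))
"
```

```text
t 13.55 pos [ 655.5 -183.    62.1] yaw 169.70466572735867 tilt 0.03579040867676012 turn 0.0 then tool d -0.08860456747939321 -0.4574873547901078 5.115841325966002 F [-0.5 -1.5 -1.8] w 11.847177843150602 29.964438378810883
tail-ward yellow px [(166, np.int64(243), np.int64(246)), (172, np.int64(239), np.int64(248)), (178, np.int64(235), np.int64(251)), (184, np.int64(182), np.int64(249)), (190, np.int64(228), np.int64(245)), (196, np.int64(225), np.int64(241)), (202, np.int64(182), np.int64(236)), (208, np.int64(225), np.int64(232)), (214, np.int64(221), np.int64(228)), (220, np.int64(214), np.int64(224)), (226, np.int64(217), np.int64(221))]
head top corners [array([220.3, 221.4]), array([216. , 219.8]), array([235.3, 211.4]), array([231. , 209.9])]
plate under tail corners [array([228.5, 221.1]), array([214.3, 215.9])]
```

View pics/k2.png

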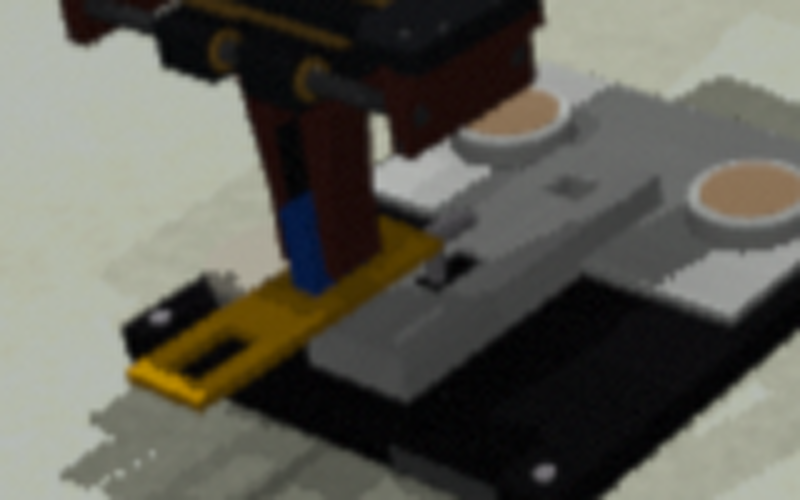

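The view shows the plate level over the rail. The tail overlaps the -x part of the stud's head, whose far end shows beyond the tail at about (233,213), and the nose is out over the stage edge. Now I'll lower until the tail touches the head.

>>> arm_command(series=[{"linear": [0,0,0.002],"turn": 0},{"linear": [0,0,0.0015],"turn": 0},{"linear": [0,0,0],"turn": 0},{"linear": [0,0,0],"turn": 0}])

```text
t: 14.0
ee_pos: [655.8, -183.2, 58.9]
orientation: [-0.282, -3.129, 0.0]
ft_force: [0.3, 0.7, -0.9]
width: 11.8
grasp_force: 30.0
```

>>> arm_command(series=[{"linear": [0,0,0.001],"turn": 0},{"linear": [0,0,0.0005],"turn": 0},{"linear": [0,0,0],"turn": 0}])

```text
t: 14.3
ee_pos: [655.8, -183.2, 57.3]
orientation: [-0.282, -3.129, -0.0]
ft_force: [-1.2, 0.1, -1.4]
width: 11.8
grasp_force: 30.0
```

>>> arm_command(series=[{"linear": [0,0,0.001],"turn": 0},{"linear": [0,0,0.0005],"turn": 0},{"linear": [0,0,0],"turn": 0}])

```text
t: 14.6
ee_pos: [655.8, -183.2, 55.8]
orientation: [-0.282, -3.129, -0.0]
ft_force: [-1.2, -0.3, -1.3]
width: 12.1
grasp_force: 30.0
```

>>> arm_command(series=[{"linear": [0,0,0.001],"turn": 0},{"linear": [0,0,0.0005],"turn": 0},{"linear": [0,0,0],"turn": 0}])

```text
t: 14.9
ee_pos: [656.0, -183.2, 55.4]
orientation: [0.282, 3.129, -0.0]
ft_force: [-1.8, 1.8, 6.3]
width: 11.5
grasp_force: 30.0
```

>>> arm_command(series=[{"linear": [0,0,0.001],"turn": 0},{"linear": [0,0,0.0005],"turn": 0},{"linear": [0,0,0],"turn": 0}])

```text
t: 15.2
ee_pos: [656.8, -183.3, 54.5]
orientation: [0.282, 3.127, -0.0]
ft_force: [-0.6, 1.1, 7.9]
width: 12.0
grasp_force: 30.0
```

The tail touches at reading 55.5, and the plate pivots in the pads at about 9 N, well below the limit. I'll follow the arc about the head's edge.

>>> arm_command(series=[{"linear": [-0.001,0,0.0011],"turn": 0},{"linear": [-0.001,0,0.0011],"turn": 0},{"linear": [-0.0009,0,0.0012],"turn": 0},{"linear": [-0.0009,0,0.0012],"turn": 0},{"linear": [0,0,0],"turn": 0}])

```text
t: 15.7
ee_pos: [660.7, -184.0, 49.9]
orientation: [0.282, 3.127, -0.0]
ft_force: [-0.2, 1.5, 7.5]
width: 11.8
grasp_force: 30.0
```

>>> arm_command(series=[{"linear": [-0.0008,0,0.0012],"turn": 0},{"linear": [-0.0008,0,0.0012],"turn": 0},{"linear": [-0.0007,0,0.0013],"turn": 0},{"linear": [-0.0007,0,0.0013],"turn": 0},{"linear": [0,0,0],"turn": 0}])

```text
t: 16.2
ee_pos: [663.9, -184.6, 45.0]
orientation: [0.282, 3.126, -0.001]
ft_force: [-0.4, 0.7, 7.6]
width: 11.5
grasp_force: 30.0
```

```bash
python3 lt.py
```

```text
blue 82 [198.9 226.7] [[194.0, 219.0], [200.0, 218.0], [203.0, 236.0], [197.0, 237.0]]
yel 60 [188.2 183.5] [[173.0, 180.0], [174.0, 178.0], [206.0, 189.0], [205.0, 191.0]]
yel 798 [198.3 242.4] [[169.0, 259.0], [218.0, 211.0], [230.0, 223.0], [181.0, 271.0]]
16.25 [ 663.9 -184.6   45. ] [0.  0.9 8.1] [ 0.2  0.3 -0.1] 11.663609416101739
0 [163. 253.] [178. 259.] [227. 226.] [212. 221.]
10 [167. 258.] [182. 264.] [227. 222.] [213. 217.]
20 [172. 261.] [186. 268.] [228. 218.] [214. 213.]
30 [177. 264.] [192. 270.] [228. 214.] [213. 209.]
40 [183. 264.] [197. 271.] [227. 210.] [213. 205.]
```

>>> arm_command(series=[{"linear": [-0.0007,0,0.0013],"turn": 0},{"linear": [-0.0006,0,0.0014],"turn": 0},{"linear": [-0.0005,0,0.0014],"turn": 0},{"linear": [-0.0005,0,0.0014],"turn": 0},{"linear": [-0.0004,0,0.0014],"turn": 0},{"linear": [-0.0004,0,0.0012],"turn": 0},{"linear": [0,0,0],"turn": 0}])

```text
t: 16.95
ee_pos: [667.5, -185.3, 37.1]
orientation: [0.282, 3.125, -0.001]
ft_force: [-0.1, 1.5, 8.2]
width: 11.6
grasp_force: 30.0
```

```bash
cat > ang.py <<'E'
# tilt from the plate's nose/tail ends in the scene view: rays cut with the stage's x-z mid-plane
from go import *
def ang(z0=None):
    s=cam("scene");h=cv2.cvtColor(s["frame"],cv2.COLOR_BGR2HSV);o=ctrl.get_obs();g=o["ee_pos"]+[1.4,-.3,32]
    m=cv2.inRange(h,(14,140,40),(35,255,255));n,l,st,c=cv2.connectedComponentsWithStats(m)
    k=[i for i in range(1,n) if st[i,4]>300 and c[i][0]<495]
    i=min(k,key=lambda i:np.linalg.norm(c[i]-proj(s,g-[0,0,25])))
    a=np.radians(169.7);X=np.array([np.cos(a),np.sin(a),0]);Y=np.array([np.sin(a),-np.cos(a),0])
    q=cv2.approxPolyDP(cv2.convexHull(np.argwhere(l==i)[:,::-1].astype(np.int32)),3,True).reshape(-1,2)
    print("area",st[i,4],"hull",q.tolist())
    def cut(p):  # ray with vertical plane through g
        C,r=ray(s,*p);P=C+r*(((g-C)@Y)/(r@Y));return (P-g)@X,P[2]-g[2]
    best=[]
    for th in range(-4,46,2):
        cth,sn=np.cos(np.radians(th)),np.sin(np.radians(th));ex=cth*X+sn*np.array([0,0,1]);ez=-sn*X+cth*np.array([0,0,1])
        P=[proj(s,g+ex*(u-60)+ez*(5-30)+Y*w) for u,w in((-24.5,-18),(-24.5,18),(100,18),(100,-18))]
        best.append((th,np.array(P).round(0).tolist()))
    for b in best[2::3]: print(*b)
if __name__=="__main__": ang();o=ctrl.get_obs();print(o["ee_pos"],o["ft_force"])
E
python3 ang.py
```

```text
area 829 hull [[227, 221], [189, 273], [174, 266], [213, 215]]
0 [[162.0, 258.0], [176.0, 265.0], [225.0, 231.0], [211.0, 225.0]]
6 [[164.0, 261.0], [179.0, 268.0], [226.0, 228.0], [212.0, 223.0]]
12 [[167.0, 264.0], [181.0, 270.0], [226.0, 226.0], [212.0, 220.0]]
18 [[170.0, 266.0], [184.0, 272.0], [226.0, 223.0], [212.0, 218.0]]
24 [[173.0, 267.0], [187.0, 274.0], [226.0, 221.0], [212.0, 216.0]]
30 [[176.0, 269.0], [190.0, 275.0], [226.0, 219.0], [212.0, 213.0]]
36 [[179.0, 269.0], [194.0, 276.0], [226.0, 216.0], [212.0, 211.0]]
42 [[183.0, 269.0], [197.0, 276.0], [225.0, 214.0], [211.0, 209.0]]
[ 667.5 -185.3   37.1] [1.  1.1 6.6]
```

Tilt reads about 27°. I'll add a little more, then raise to the threading height and check.

>>> arm_command(series=[{"linear": [-0.0003,0,0.001],"turn": 0},{"linear": [-0.0001,0,0.0006],"turn": 0},{"linear": [0,0,0],"turn": 0}])

```text
t: 17.3
ee_pos: [668.0, -185.4, 35.6]
orientation: [0.282, 3.125, -0.001]
ft_force: [1.9, 1.1, 8.6]
width: 11.4
grasp_force: 30.0
```

>>> arm_command(series=[{"linear": [0,0,-0.006],"turn": 0},{"linear": [0,0,-0.008],"turn": 0},{"linear": [0,0,-0.01],"turn": 0},{"linear": [0,0,-0.01],"turn": 0},{"linear": [0,0,-0.007],"turn": 0},{"linear": [0,0,0],"turn": 0},{"linear": [0,0,0],"turn": 0}])

```text
t: 18.0
ee_pos: [665.9, -185.0, 74.8]
orientation: [0.282, 3.129, -0.0]
ft_force: [-0.4, 0.0, -2.1]
width: 11.7
grasp_force: 30.0
```

```bash
python3 ang.py; python3 -c "
from go import *
stg(-126.6,108.4)"
```

```text
area 868 hull [[225, 203], [187, 256], [172, 249], [209, 199]]
0 [[158.0, 240.0], [173.0, 246.0], [224.0, 214.0], [209.0, 208.0]]
6 [[161.0, 243.0], [176.0, 250.0], [224.0, 211.0], [210.0, 206.0]]
12 [[164.0, 246.0], [178.0, 253.0], [225.0, 208.0], [210.0, 203.0]]
18 [[166.0, 248.0], [181.0, 255.0], [225.0, 206.0], [210.0, 201.0]]
24 [[170.0, 250.0], [184.0, 257.0], [225.0, 203.0], [210.0, 198.0]]
30 [[173.0, 252.0], [188.0, 258.0], [225.0, 201.0], [210.0, 196.0]]
36 [[177.0, 252.0], [191.0, 259.0], [224.0, 199.0], [210.0, 194.0]]
42 [[180.0, 253.0], [194.0, 259.0], [224.0, 196.0], [209.0, 191.0]]
[ 665.6 -184.9   74.3] [-0.8 -0.3  0.1]
t 18.05 pos [ 665.6 -184.9   74.3] yaw 169.69783920981962 tilt 0.028161348714896936 turn -0.0 then tool d -1.9110015124470778 -0.35486165635621364 -2.0511125870781655 F [-0.8 -0.3  0.1] w 12.035730357111778 29.99972552061081
```

Tilt is about 28° and the height fits the gap with roughly 2.5 mm either way. Now moving along +x over the head.

>>> arm_command(series=[{"linear": [0.005,0,-0.0007],"turn": 0},{"linear": [0.01,0,0],"turn": 0},{"linear": [0.01,0,0],"turn": 0},{"linear": [0.01,0,0],"turn": 0},{"linear": [0.01,0,0],"turn": 0},{"linear": [0.01,0,0],"turn": 0},{"linear": [0.005,0,0],"turn": 0},{"linear": [0,0,0],"turn": 0},{"linear": [0,0,0],"turn": 0}])

```text
t: 18.95
ee_pos: [607.3, -174.4, 75.5]
orientation: [0.282, 3.128, -0.0]
ft_force: [0.1, -0.4, -1.2]
width: 11.8
grasp_force: 30.0
```

```bash
python3 ang.py; python3 -c "
from go import *
stg(-64.7,108.4)"
```

```text
area 755 hull [[246, 189], [211, 239], [196, 234], [231, 185]]
0 [[184.0, 224.0], [198.0, 229.0], [244.0, 199.0], [230.0, 195.0]]
6 [[186.0, 227.0], [200.0, 233.0], [245.0, 197.0], [231.0, 192.0]]
12 [[188.0, 230.0], [203.0, 236.0], [245.0, 195.0], [231.0, 190.0]]
18 [[191.0, 232.0], [205.0, 238.0], [245.0, 192.0], [231.0, 187.0]]
24 [[194.0, 234.0], [208.0, 240.0], [245.0, 190.0], [231.0, 185.0]]
30 [[197.0, 235.0], [211.0, 241.0], [245.0, 187.0], [231.0, 183.0]]
36 [[200.0, 236.0], [214.0, 242.0], [245.0, 185.0], [231.0, 180.0]]
42 [[203.0, 237.0], [217.0, 242.0], [245.0, 183.0], [230.0, 178.0]]
[ 607.4 -174.4   75.5] [ 0.5  0.2 -1.9]
t 19.0 pos [ 607.4 -174.4   75.5] yaw 169.69742640874918 tilt 0.04707514167438527 turn -0.0 then tool d 0.8371356661501699 -0.2859196119943246 -0.919719664648639 F [ 0.5  0.2 -1.9] w 12.233071529021977 29.999713003635406
```

>>> arm_command(series=[{"linear": [0.004,0,0],"turn": 0},{"linear": [0.004,0,0],"turn": 0},{"linear": [0.003,0,0],"turn": 0},{"linear": [0,0,0],"turn": 0}])

```text
t: 19.4
ee_pos: [595.5, -172.2, 75.2]
orientation: [-0.282, -3.128, -0.0]
ft_force: [-0.1, -0.5, -2.0]
width: 12.1
grasp_force: 30.0
```

>>> arm_command(series=[{"linear": [0.004,0,0],"turn": 0},{"linear": [0.004,0,0],"turn": 0},{"linear": [0.004,0,0],"turn": 0},{"linear": [0.004,0,0],"turn": 0},{"linear": [0.004,0,0],"turn": 0},{"linear": [0.003,0,0],"turn": 0},{"linear": [0,0,0],"turn": 0}])

```text
t: 20.1
ee_pos: [572.9, -168.1, 75.3]
orientation: [-0.282, -3.128, -0.0]
ft_force: [-0.6, 0.2, -1.8]
width: 11.6
grasp_force: 30.0
```

>>> arm_command(series=[{"linear": [0.002,0,0],"turn": 0},{"linear": [0.002,0,0],"turn": 0},{"linear": [0.002,0,0],"turn": 0},{"linear": [0,0,0],"turn": 0}])

```text
t: 20.5
ee_pos: [570.3, -167.7, 75.6]
orientation: [0.282, 3.123, -0.001]
ft_force: [8.6, -1.4, -7.9]
width: 11.5
grasp_force: 30.0
```

```bash
python3 ang.py
```

```text
area 686 hull [[258, 182], [224, 230], [210, 225], [244, 177]]
0 [[199.0, 214.0], [213.0, 220.0], [256.0, 191.0], [242.0, 187.0]]
6 [[200.0, 217.0], [215.0, 223.0], [257.0, 189.0], [243.0, 184.0]]
12 [[203.0, 220.0], [217.0, 226.0], [257.0, 187.0], [243.0, 182.0]]
18 [[205.0, 223.0], [219.0, 228.0], [258.0, 184.0], [244.0, 180.0]]
24 [[208.0, 225.0], [222.0, 230.0], [258.0, 182.0], [244.0, 177.0]]
30 [[210.0, 226.0], [225.0, 231.0], [258.0, 179.0], [243.0, 175.0]]
36 [[213.0, 227.0], [227.0, 232.0], [257.0, 177.0], [243.0, 173.0]]
42 [[216.0, 227.0], [230.0, 233.0], [257.0, 175.0], [243.0, 171.0]]
[ 570.3 -167.7   75.6] [ 8.5 -1.6 -8.5]
```

The nose bar met the head's end from below (8 N back, 6 N down). I'll back off 5 mm, drop 2 mm and go on.

>>> arm_command(series=[{"linear": [-0.003,0,0],"turn": 0},{"linear": [-0.003,0,0],"turn": 0},{"linear": [0,0,0.001],"turn": 0},{"linear": [0,0,0.001],"turn": 0},{"linear": [0,0,0],"turn": 0}])

```text
t: 21.05
ee_pos: [573.0, -168.1, 73.0]
orientation: [-0.282, -3.128, -0.0]
ft_force: [0.6, 0.5, -1.0]
width: 12.0
grasp_force: 30.0
```

>>> arm_command(series=[{"linear": [0.002,0,0],"turn": 0},{"linear": [0.002,0,0],"turn": 0},{"linear": [0.002,0,0],"turn": 0},{"linear": [0,0,0],"turn": 0}])

```text
t: 21.45
ee_pos: [567.1, -167.0, 73.3]
orientation: [-0.282, -3.129, -0.0]
ft_force: [-0.4, 0.3, -1.9]
width: 11.8
grasp_force: 30.0
```

>>> arm_command(series=[{"linear": [0.002,0,0],"turn": 0},{"linear": [0.002,0,0],"turn": 0},{"linear": [0.002,0,0],"turn": 0},{"linear": [0,0,0],"turn": 0}])

```text
t: 21.85
ee_pos: [561.3, -166.0, 73.3]
orientation: [-0.282, -3.129, -0.0]
ft_force: [-0.2, -0.3, -1.5]
width: 11.9
grasp_force: 30.0
```

>>> arm_command(series=[{"linear": [0.0015,0,0],"turn": 0},{"linear": [0.0015,0,0],"turn": 0},{"linear": [0,0,0],"turn": 0}])

```text
t: 22.15
ee_pos: [558.4, -165.5, 73.2]
orientation: [-0.282, -3.129, -0.0]
ft_force: [0.3, -0.6, -1.2]
width: 11.7
grasp_force: 30.0
```

>>> arm_command(series=[{"linear": [0.001,0,0],"turn": 0},{"linear": [0.001,0,0],"turn": 0},{"linear": [0,0,0],"turn": 0}])

```text
t: 22.45
ee_pos: [556.5, -165.2, 73.3]
orientation: [-0.282, -3.129, -0.0]
ft_force: [0.4, -0.8, -1.4]
width: 11.8
grasp_force: 30.0
```

>>> arm_command(series=[{"linear": [0.001,0,0],"turn": 0},{"linear": [0.001,0,0],"turn": 0},{"linear": [0,0,0],"turn": 0}])

```text
t: 22.75
ee_pos: [554.8, -164.8, 73.3]
orientation: [0.282, 3.129, -0.0]
ft_force: [-0.1, 0.5, -2.1]
width: 11.6
grasp_force: 30.0
```

>>> arm_command(series=[{"linear": [0.001,0,0],"turn": 0},{"linear": [0.0005,0,0],"turn": 0},{"linear": [0,0,0],"turn": 0}])

```text
t: 23.05
ee_pos: [554.1, -164.7, 73.4]
orientation: [0.282, 3.127, -0.001]
ft_force: [4.3, -0.9, -4.2]
width: 11.7
grasp_force: 30.0
```

The neck is felt at reading x≈554.3, which fits the head-end contact (16.4 mm earlier). Now I'll lower to put the nose on the rail.

>>> arm_command(series=[{"linear": [0,0,0.001],"turn": 0},{"linear": [0,0,0.001],"turn": 0},{"linear": [0,0,0],"turn": 0}])

```text
t: 23.35
ee_pos: [554.0, -164.8, 71.5]
orientation: [0.282, 3.127, -0.001]
ft_force: [4.4, -0.3, -1.3]
width: 11.6
grasp_force: 30.0
```

>>> arm_command(series=[{"linear": [0,0,0.001],"turn": 0},{"linear": [0,0,0],"turn": 0}])

```text
t: 23.55
ee_pos: [553.9, -164.8, 70.4]
orientation: [0.282, 3.128, -0.0]
ft_force: [5.5, -0.4, -1.1]
width: 12.0
grasp_force: 30.0
```

>>> arm_command(series=[{"linear": [0,0,0.001],"turn": 0},{"linear": [0,0,0],"turn": 0}])

```text
t: 23.75
ee_pos: [553.8, -164.7, 69.4]
orientation: [0.282, 3.128, -0.0]
ft_force: [6.5, -1.2, -0.8]
width: 11.7
grasp_force: 30.0
```

>>> arm_command(series=[{"linear": [0.0003,0,0.001],"turn": 0},{"linear": [0,0,0],"turn": 0}])

```text
t: 23.95
ee_pos: [553.8, -164.7, 68.5]
orientation: [0.282, 3.127, -0.001]
ft_force: [5.5, -0.6, -1.3]
width: 11.8
grasp_force: 30.0
```

```bash
python3 ang.py
```

```text
area 612 hull [[263, 181], [230, 229], [217, 224], [250, 177]]
0 [[206.0, 213.0], [220.0, 219.0], [262.0, 191.0], [248.0, 187.0]]
6 [[207.0, 217.0], [222.0, 222.0], [262.0, 189.0], [249.0, 184.0]]
12 [[209.0, 219.0], [224.0, 225.0], [263.0, 186.0], [249.0, 182.0]]
18 [[212.0, 222.0], [226.0, 227.0], [263.0, 184.0], [249.0, 180.0]]
24 [[214.0, 224.0], [228.0, 229.0], [263.0, 182.0], [249.0, 177.0]]
30 [[217.0, 225.0], [231.0, 230.0], [263.0, 179.0], [249.0, 175.0]]
36 [[220.0, 226.0], [234.0, 231.0], [263.0, 177.0], [249.0, 173.0]]
42 [[223.0, 226.0], [237.0, 232.0], [263.0, 175.0], [249.0, 171.0]]
[ 553.8 -164.7   68.5] [ 4.9 -0.9 -0.7]
```

>>> arm_command(series=[{"linear": [0.0003,0,0.001],"turn": 0},{"linear": [0,0,0],"turn": 0}])

```text
t: 24.2
ee_pos: [553.7, -164.7, 67.5]
orientation: [0.282, 3.127, -0.001]
ft_force: [6.3, -1.0, -1.0]
width: 11.8
grasp_force: 30.0
```

>>> arm_command(series=[{"linear": [0.0005,0,0.001],"turn": 0},{"linear": [0,0,0],"turn": 0}])

```text
t: 24.4
ee_pos: [553.1, -164.6, 66.6]
orientation: [0.282, 3.127, -0.001]
ft_force: [6.8, -1.4, 0.1]
width: 11.6
grasp_force: 30.0
```

>>> arm_command(series=[{"linear": [0.0007,0,0.0011],"turn": 0},{"linear": [0.0009,0,0.0011],"turn": 0},{"linear": [0,0,0],"turn": 0}])

```text
t: 24.7
ee_pos: [551.4, -164.3, 64.3]
orientation: [0.282, 3.127, -0.001]
ft_force: [6.3, -1.3, 0.2]
width: 11.8
grasp_force: 30.0
```

>>> arm_command(series=[{"linear": [0.0009,0,0.0011],"turn": 0},{"linear": [0.0009,0,0.0011],"turn": 0},{"linear": [0,0,0],"turn": 0}])

```text
t: 25.0
ee_pos: [549.6, -164.0, 62.2]
orientation: [0.282, 3.127, -0.001]
ft_force: [4.9, -0.7, 0.3]
width: 12.1
grasp_force: 30.0
```

```bash
python3 ang.py
```

```text
area 578 hull [[264, 184], [230, 230], [217, 225], [252, 181]]
0 [[208.0, 215.0], [222.0, 221.0], [263.0, 193.0], [250.0, 188.0]]
6 [[209.0, 218.0], [224.0, 224.0], [264.0, 191.0], [250.0, 186.0]]
12 [[211.0, 221.0], [226.0, 227.0], [264.0, 188.0], [251.0, 184.0]]
18 [[214.0, 224.0], [228.0, 229.0], [265.0, 186.0], [251.0, 181.0]]
24 [[216.0, 225.0], [230.0, 231.0], [265.0, 184.0], [251.0, 179.0]]
30 [[219.0, 227.0], [233.0, 232.0], [265.0, 181.0], [251.0, 177.0]]
36 [[222.0, 228.0], [235.0, 233.0], [264.0, 179.0], [251.0, 175.0]]
42 [[225.0, 228.0], [238.0, 233.0], [264.0, 177.0], [250.0, 173.0]]
[ 549.6 -164.    62.2] [ 5.1 -0.8  0.9]
```

Nose pinned at (217,225), plate rotating (about 24°) at light forces. Continuing the arc.

>>> arm_command(series=[{"linear": [0.0009,0,0.0012],"turn": 0},{"linear": [0.001,0,0.0012],"turn": 0},{"linear": [0.0009,0,0.0012],"turn": 0},{"linear": [0.0009,0,0.0012],"turn": 0},{"linear": [0,0,0],"turn": 0}])

```text
t: 25.55
ee_pos: [545.7, -163.3, 57.3]
orientation: [0.282, 3.128, -0.0]
ft_force: [5.5, -1.0, 1.3]
width: 11.9
grasp_force: 30.0
```

>>> arm_command(series=[{"linear": [0.0009,0,0.0012],"turn": 0},{"linear": [0.0009,0,0.0013],"turn": 0},{"linear": [0.0009,0,0.0012],"turn": 0},{"linear": [0.0009,0,0.0013],"turn": 0},{"linear": [0,0,0],"turn": 0}])

```text
t: 26.05
ee_pos: [541.3, -162.4, 51.8]
orientation: [-0.282, -3.128, -0.0]
ft_force: [4.4, -0.6, 1.2]
width: 11.7
grasp_force: 30.0
```

```bash
python3 ang.py
```

```text
area 503 hull [[267, 191], [231, 230], [217, 225], [255, 187]]
0 [[211.0, 218.0], [226.0, 223.0], [266.0, 196.0], [253.0, 191.0]]
6 [[213.0, 221.0], [227.0, 226.0], [267.0, 193.0], [253.0, 189.0]]
12 [[215.0, 224.0], [229.0, 229.0], [267.0, 191.0], [254.0, 187.0]]
18 [[217.0, 226.0], [231.0, 231.0], [268.0, 189.0], [254.0, 184.0]]
24 [[220.0, 228.0], [234.0, 233.0], [268.0, 186.0], [254.0, 182.0]]
30 [[222.0, 229.0], [236.0, 234.0], [268.0, 184.0], [254.0, 180.0]]
36 [[225.0, 230.0], [239.0, 235.0], [267.0, 182.0], [254.0, 178.0]]
42 [[228.0, 230.0], [242.0, 236.0], [267.0, 180.0], [253.0, 176.0]]
[ 541.3 -162.4   51.9] [ 4.1 -1.3  1.2]
```

>>> arm_command(series=[{"linear": [0.0008,0,0.0013],"turn": 0},{"linear": [0.0007,0,0.0013],"turn": 0},{"linear": [0.0007,0,0.0013],"turn": 0},{"linear": [0.0007,0,0.0013],"turn": 0},{"linear": [0,0,0],"turn": 0}])

```text
t: 26.6
ee_pos: [538.0, -161.7, 46.5]
orientation: [-0.282, -3.127, -0.0]
ft_force: [-0.6, -0.3, 2.3]
width: 11.9
grasp_force: 30.0
```

>>> arm_command(series=[{"linear": [0.0006,0,0.0013],"turn": 0},{"linear": [0.0006,0,0.0013],"turn": 0},{"linear": [0.0005,0,0.001],"turn": 0},{"linear": [0,0,0],"turn": 0}])

```text
t: 27.0
ee_pos: [536.4, -161.4, 42.9]
orientation: [-0.282, -3.127, -0.0]
ft_force: [-1.2, -0.3, 3.9]
width: 11.6
grasp_force: 30.0
```

```bash
python3 ang.py; python3 -c "
from go import *
stg(3,70)"
```

```text
area 453 hull [[268, 196], [231, 230], [217, 225], [258, 192]]
0 [[214.0, 221.0], [228.0, 226.0], [268.0, 198.0], [255.0, 194.0]]
6 [[216.0, 224.0], [230.0, 229.0], [269.0, 196.0], [255.0, 192.0]]
12 [[218.0, 226.0], [232.0, 232.0], [269.0, 194.0], [256.0, 189.0]]
18 [[220.0, 229.0], [234.0, 234.0], [269.0, 191.0], [256.0, 187.0]]
24 [[222.0, 230.0], [236.0, 236.0], [269.0, 189.0], [256.0, 185.0]]
30 [[225.0, 232.0], [238.0, 237.0], [269.0, 187.0], [256.0, 183.0]]
36 [[227.0, 232.0], [241.0, 238.0], [269.0, 185.0], [256.0, 181.0]]
42 [[230.0, 233.0], [244.0, 238.0], [269.0, 183.0], [255.0, 179.0]]
[ 536.5 -161.4   43. ] [-0.9 -0.5  3.3]
t 27.05 pos [ 536.5 -161.4   43. ] yaw 169.70056939392222 tilt 0.08094482922018119 turn 0.0 then tool d -3.6295819129131397 -0.42448608964149215 4.973041789383487 F [-0.9 -0.5  3.3] w 11.803789057557264 30.000403225421906
```

Tilt is about 7°, and the plate is past the head. Now I'll move back 3.6 mm and lower the lug towards the pocket.

>>> arm_command(series=[{"linear": [-0.0018,0,0],"turn": 0},{"linear": [-0.0018,0.0002,0],"turn": 0},{"linear": [0,0,0.001],"turn": 0},{"linear": [0,0,0.001],"turn": 0},{"linear": [0,0,0],"turn": 0}])

```text
t: 27.55
ee_pos: [539.5, -161.7, 40.9]
orientation: [-0.282, -3.126, -0.001]
ft_force: [-3.6, 0.7, 4.0]
width: 11.6
grasp_force: 30.0
```

>>> arm_command(series=[{"linear": [0,0,0.001],"turn": 0},{"linear": [0,0,0.0005],"turn": 0},{"linear": [0,0,0],"turn": 0}])

```text
t: 27.85
ee_pos: [539.4, -161.7, 39.4]
orientation: [-0.282, -3.126, -0.001]
ft_force: [-4.1, 1.3, 4.6]
width: 11.8
grasp_force: 30.0
```

```bash
python3 -c "
from go import *
stg(3,68)"; python3 ang.py | head -4
```

```text
t 27.85 pos [ 539.4 -161.7   39.4] yaw 169.70192430002746 tilt 0.16289052567499396 turn 0.0 then tool d -0.6835544904526194 -0.6746872121174943 3.4276481399609793 F [-4.1  1.3  4.6] w 11.774423555067667 30.000770688056946
area 451 hull [[267, 198], [230, 231], [215, 225], [257, 195]]
0 [[213.0, 223.0], [227.0, 228.0], [267.0, 200.0], [254.0, 196.0]]
6 [[215.0, 226.0], [229.0, 231.0], [268.0, 198.0], [255.0, 194.0]]
12 [[217.0, 229.0], [231.0, 234.0], [268.0, 196.0], [255.0, 191.0]]
```

>>> arm_command(series=[{"linear": [0,0,0.001],"turn": 0},{"linear": [0,0,0.0005],"turn": 0},{"linear": [0,0,0],"turn": 0}])

```text
t: 28.2
ee_pos: [539.5, -161.7, 37.9]
orientation: [-0.282, -3.126, -0.001]
ft_force: [-4.6, -0.1, 5.8]
width: 11.8
grasp_force: 30.0
```

>>> arm_command(series=[{"linear": [0,0,0.001],"turn": 0},{"linear": [0,0,0],"turn": 0}])

```text
t: 28.4
ee_pos: [539.6, -161.7, 36.9]
orientation: [-0.282, -3.127, -0.001]
ft_force: [-4.0, 0.9, 4.9]
width: 11.8
grasp_force: 30.0
```

>>> arm_command(series=[{"linear": [0,0,0.001],"turn": 0},{"linear": [0,0,0],"turn": 0}])

```text
t: 28.6
ee_pos: [539.6, -161.7, 35.9]
orientation: [-0.282, -3.127, -0.001]
ft_force: [-3.9, 1.1, 4.3]
width: 12.2
grasp_force: 30.0
```

>>> arm_command(series=[{"linear": [0,0,0.001],"turn": 0},{"linear": [0,0,0],"turn": 0}])

```text
t: 28.8
ee_pos: [539.7, -161.7, 35.0]
orientation: [-0.282, -3.127, -0.001]
ft_force: [-4.2, 0.9, 5.1]
width: 12.0
grasp_force: 30.0
```

```bash
python3 ang.py | head -4
```

```text
area 434 hull [[267, 201], [230, 231], [215, 226], [257, 198]]
0 [[213.0, 225.0], [227.0, 230.0], [268.0, 202.0], [254.0, 198.0]]
6 [[215.0, 228.0], [229.0, 233.0], [268.0, 200.0], [255.0, 196.0]]
12 [[217.0, 231.0], [231.0, 236.0], [269.0, 198.0], [255.0, 193.0]]
```

>>> arm_command(series=[{"linear": [0,0,0.0008],"turn": 0},{"linear": [0,0,0],"turn": 0}])

```text
t: 29.05
ee_pos: [540.0, -161.8, 34.2]
orientation: [-0.282, -3.127, -0.001]
ft_force: [-3.5, 1.4, 4.6]
width: 11.7
grasp_force: 30.0
```

>>> arm_command(series=[{"linear": [0,0,0.0008],"turn": 0},{"linear": [0,0,0],"turn": 0}])

```text
t: 29.25
ee_pos: [540.1, -161.9, 33.5]
orientation: [-0.282, -3.128, -0.0]
ft_force: [-2.9, 1.5, 4.7]
width: 12.3
grasp_force: 30.0
```

>>> arm_command(series=[{"linear": [0,0,0.0007],"turn": 0},{"linear": [0,0,0],"turn": 0}])

```text
t: 29.45
ee_pos: [540.1, -161.8, 32.8]
orientation: [-0.282, -3.128, -0.0]
ft_force: [-3.6, 0.9, 5.1]
width: 11.7
grasp_force: 30.0
```

>>> arm_command(series=[{"linear": [0,0,0.0007],"turn": 0},{"linear": [0,0,0],"turn": 0}])

```text
t: 29.65
ee_pos: [540.2, -161.9, 32.1]
orientation: [-0.282, -3.128, -0.0]
ft_force: [-4.5, 0.4, 5.2]
width: 11.7
grasp_force: 30.0
```

```bash
python3 ang.py | head -4;  python3 -c "
from go import *
stg(3,68)"
```

```text
area 431 hull [[267, 204], [228, 232], [214, 226], [257, 200]]
0 [[213.0, 226.0], [227.0, 232.0], [267.0, 204.0], [254.0, 199.0]]
6 [[215.0, 229.0], [229.0, 235.0], [268.0, 201.0], [255.0, 197.0]]
12 [[217.0, 232.0], [231.0, 237.0], [268.0, 199.0], [255.0, 195.0]]
t 29.7 pos [ 540.3 -161.9   32.1] yaw 169.69871982280898 tilt 0.058858235859881945 turn -0.0 then tool d 0.22042652614429134 -0.5976123414697904 -3.8797891976077423 F [-4.4  0.6  3.9] w 11.865007257988522 30.000687539577484
```

The plate reads level with the tab at stage x≈2.8 (target 3). Releasing.

>>> arm_command(series=[{"linear": [0,0,0],"turn": 0},{"linear": [0,0,0],"turn": 0},{"linear": [0,0,0],"turn": 0},{"linear": [0,0,0],"turn": 0}], jaw=-0.3)

```text
t: 30.1
ee_pos: [540.8, -162.1, 32.2]
orientation: [0.282, 3.129, -0.0]
ft_force: [0.3, -0.1, 0.5]
width: 30.7
grasp_force: 0.0
```

>>> arm_command(series=[{"linear": [0,0,-0.006],"turn": 0},{"linear": [0,0,-0.012],"turn": 0},{"linear": [0,0,-0.02],"turn": 0},{"linear": [0,0,-0.03],"turn": 0},{"linear": [0,0,-0.03],"turn": 0},{"linear": [0,0,-0.03],"turn": 0},{"linear": [0,0,-0.02],"turn": 0},{"linear": [0,0,0],"turn": 0},{"linear": [0,0,0],"turn": 0}])

```text
t: 31.0
ee_pos: [540.8, -162.0, 180.9]
orientation: [0.282, 3.128, -0.0]
ft_force: [0.9, -0.9, -1.5]
width: 30.6
grasp_force: 0.0
```

```bash
cat > fin.py <<'E'
from h import *
np.set_printoptions(precision=1,suppress=True)
t=cam("top");s=cam("scene");o=ctrl.get_obs();print(o["t"],o["ee_pos"],o["ft_force"],o["width"])
a=np.radians(169.7);c,sn=np.cos(a),np.sin(a);W=lambda x,y,z:[544.3+c*x-sn*y,-163.3+sn*x+c*y,z]
h=cv2.cvtColor(s["frame"],cv2.COLOR_BGR2HSV)
for nm,lo,hi in(("yel",(14,140,40),(35,255,255)),("blue",(105,140,40),(128,255,255))):
    m=cv2.inRange(h,lo,hi);m[:170]=0;m[270:]=0;m[:,:180]=0;m[:,330:]=0
    q=np.argwhere(m>0)[:,::-1].astype(np.int32);print(nm,len(q),cv2.approxPolyDP(cv2.convexHull(q),2.5,True).reshape(-1,2).tolist())
for nm,dz in(("flat",0),):
    for th in(0,4.3): 
        cc,ss=np.cos(np.radians(th)),np.sin(np.radians(th));f=lambda u,v,w:proj(s,W(-57-24.5+(u+24.5)*cc-w*ss,v,38+(u+24.5)*ss+w*cc)).round(1).tolist()
        print("pred",th,[f(u,v,5) for u,v in((-24.5,-18),(-24.5,18),(100,18),(100,-18))],"tab top",[f(u,v,39) for u,v in((45,-6),(45,6),(75,6),(75,-6))])
E
python3 fin.py
```

```text
31.1 [ 539.9 -161.8  179.4] [-0.4  0.2  0.3] 30.77008145535645
yel 454 [[267, 204], [228, 232], [214, 227], [255, 200]]
blue 211 [[254, 206], [243, 211], [241, 198], [252, 193]]
pred 0 [[227.0, 229.9], [213.0, 224.5], [253.7, 197.4], [267.2, 201.9]] tab top [[244.0, 197.3], [239.3, 195.8], [249.0, 189.6], [253.6, 191.1]]
pred 4.3 [[226.9, 230.0], [212.8, 224.6], [253.1, 193.7], [266.6, 198.2]] tab top [[242.7, 195.7], [238.0, 194.2], [247.6, 187.0], [252.3, 188.5]]
```

Released, and the slope matches flat. I'll check the uniform pixel offset against stage features seen earlier in the same camera.

```bash
cat >> fin.py <<'E'
for nm,p,(x,y,z) in(("dish-",(289.8,207.7),(60,-65,37.5)),("dish+",(241.4,192.),(60,65,37.5)),("rail -x+y",(160+182.5/4.4-.5,180+238.5/4.4-.5),(-110,25,38)),("rail -x-y",(160+270.5/4.4-.5,180+270.5/4.4-.5),(-110,-25,38))): print(nm,"seen-pred",np.array(p)-proj(s,W(x,y,z)))
h=cv2.cvtColor(t["frame"],cv2.COLOR_BGR2HSV);m=cv2.inRange(h,(14,140,40),(35,255,255));m[:,:345]=0;m[:,480:]=0;print("top yel px",int((m>0).sum()))
E
python3 fin.py
```

```text
31.2 [ 539.9 -161.8  179. ] [0.4 0.2 0.3] 30.583606182860983
yel 453 [[267, 204], [228, 232], [214, 227], [255, 200]]
blue 211 [[254, 206], [243, 211], [241, 198], [252, 193]]
pred 0 [[227.0, 229.9], [213.0, 224.5], [253.7, 197.4], [267.2, 201.9]] tab top [[244.0, 197.3], [239.3, 195.8], [249.0, 189.6], [253.6, 191.1]]
pred 4.3 [[226.9, 230.0], [212.8, 224.6], [253.1, 193.7], [266.6, 198.2]] tab top [[242.7, 195.7], [238.0, 194.2], [247.6, 187.0], [252.3, 188.5]]
dish- seen-pred [-0.6  1. ]
dish+ seen-pred [-0.7  1.2]
rail -x+y seen-pred [0.7 1.1]
rail -x-y seen-pred [1.1 0.6]
top yel px 366
```

>>> arm_command(series=[{"linear": [0,0.025,0],"turn": 0},{"linear": [0,0.03,0],"turn": 0},{"linear": [0,0.03,0],"turn": 0},{"linear": [0,0.03,0],"turn": 0},{"linear": [0,0.03,0],"turn": 0},{"linear": [0,0.03,0],"turn": 0},{"linear": [0,0.03,0],"turn": 0},{"linear": [0,0.03,0],"turn": 0},{"linear": [0,0.03,0],"turn": 0},{"linear": [0,0,0],"turn": 0}])

```text
t: 32.2
ee_pos: [588.2, 101.5, 179.2]
orientation: [-0.277, -3.128, -0.001]
ft_force: [0.2, -0.2, 0.3]
width: 30.5
grasp_force: 0.0
```

Run:
```python
from h import *
np.set_printoptions(precision=1,suppress=True)
t=cam("top");s=cam("scene")
a=np.radians(169.7);c,sn=np.cos(a),np.sin(a)
def st(p): v=p[:2]-np.array([544.3,-163.3]);return np.array([c*v[0]+sn*v[1],-sn*v[0]+c*v[1]])
h=cv2.cvtColor(t["frame"],cv2.COLOR_BGR2HSV);m=cv2.inRange(h,(14,140,40),(35,255,255))|cv2.inRange(h,(105,140,40),(128,255,255));m[:205]=0;m[355:]=0;m[:,:345]=0;m[:,480:]=0
q=np.argwhere(m>0)[:,::-1].astype(np.int32);r=cv2.minAreaRect(q);b=cv2.boxPoints(r);print(len(q),r)
for p in b: print("corner stage",st(onz(t,p,43)))
print("centre",st(onz(t,r[0],43)),"want", -57+37.75)
m2=cv2.inRange(h,(5,55,60),(16,160,255));m2[:270]=0;m2[:,:345]=0;m2[:,480:]=0
for A,cc,_ in blobs(m2>0,100): print("dish top",cc,st(onz(t,cc,37.5)))
b=cv2.inRange(h,(105,140,40),(128,255,255));b[:205]=0;b[:,:345]=0;b[:,480:]=0
for A,cc,_ in blobs(b>0,20): print("tab top",A,st(onz(t,cc,77)),"want 3,0")
```

```text
797 ((415.19073486328125, 268.2286071777344), (17.158044815063477, 60.0284423828125), 8.530765533447266)
corner stage [ 43.2 -20.2]
corner stage [-80.4 -19.9]
corner stage [-81.5  15.4]
corner stage [42.2 14.5]
centre [-18.5  -2.5] want -19.25
dish top [378.8 301.2] [ 60.3 -64.8]
dish top [442.2 312.3] [59.6 65.5]
tab top 95 [ 4.1 -4.3] want 3,0
```

In the top view the plate lies at eye x≈-56.3, y≈-2.5, aligned and flat. The scene-view slope matches 0°, not the 4.3° it would have with the lug on the rail. Handing in.

```bash
python3 -c "
from workcell import ctrl
print(ctrl.close_job())"
```

```text
the job is handed in; nothing more can be done
None
```

The latch plate is on the stud and released, and the job is handed in at 32 s. By my camera measurements it lies flat with the lug in the pocket, its eye about 0.7 mm along and 2.5 mm across from the latched position. The wrist force stayed around 10 N in every contact with the stage or stud, but the hand-in call returned no verdict.

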